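# Fetch the hung plaque from behind the pots

### The arm

A 6-joint arm with a two-finger parallel gripper is mounted at the origin on the work surface. World frame = base frame: x ahead of the robot, y to its left, z up, the work surface at z = 0. Lengths are in m, angles in degrees, forces in N, time in s.
With the tool pointing down it reaches from about 0.35 to 0.875 m from the base axis. Payload 4.2 kg.
Tool frame: the origin (TCP) lies midway between the tips of the shut fingers; the grasp point (between the pads) lies 19 mm behind it; z points along the fingers, y is the line along which they close (so a half turn about z gives the same grasp; the last joint's range is limited). The gripper opens to 87 mm and grips with 3 to 60 N. Pads are 19 mm wide; open, the fingers measure 117 mm over their backs; the gripper's body (75 mm by 190 mm) begins 51 mm behind the grasp point.
Start: joints at [-50.501, 22.042, 0.453, 0, -68.411, -14.817], TCP at [0.261, -0.568, 0.223] pointing down, gripper open.
Joint ranges: [-179.83, 179.83], [-69.29, 118.12], [-61.27, 80.66], [-181.25, 117.63], [-171.15, -9.14], [-177.46, 177.46]. Speed limits (degrees/s): [159.86, 159.86, 180, 180, 180, 180].

### API

Orientations are given as a 3x3 rotation matrix whose columns are the frame's x, y, z axes.
In Python, from station import sense, capture, camera_params, finish_job gives the robot as it stands.
- The arm moves only by the tool drive_tool, never from a script. Its argument "rows" is a list of rows, each an object of numbers: "tx", "ty", "tz": the shift along the tool's x, y, z in cm; "ax", "ay", "az": the turn, a rotation vector about the tool's x, y, z in rad; "claw": the finger opening in cm, from 0 to 8.7. In form: [{"tx": .., "ty": .., "tz": .., "ax": .., "ay": .., "az": .., "claw": ..}, ...]. A call has 1 to 10 rows; each row shifts and turns the commanded pose from where the row before left it, along the tool's axes as they then stand; what a row does not reach is not made up. A row lasts 1/12 s, in which the tool goes at most 41.7 mm and 7.16 degrees, less where a joint would pass 70% of its speed; a pose out of reach is approached as far as the arm can. A call with a gripper value outside its range is refused whole. The fingers move at their own pace and stop on an object; the grip force is fixed at half the most. Time passes only in rows, so rows that do not move let the fingers close. It gives the time, the measured TCP pose, the force, the opening and the grip force at its end, in the units of the state.
- sense(): the state, without advancing time (a new reading comes with each control period).
- capture(name): name is "scene" or "top" or "wrist"; returns (picture, depth): 400x640x3 uint8, red, green, blue; 400x640 float32, m along the optical axis (not along the pixel's ray), 0 where there is no reading.
- camera_params(name): a dict with "intrinsics" (3x3 intrinsics, pixels), "R" (3x3) and "t" (3): a world point X has camera coordinates R X + t; the wrist camera has in their place "tool_from_camera" (4x4, takes a point from camera to tool coordinates, whose origin is the TCP and whose axes are the flange's). Camera axes: x right, y down, z forward; pixel columns grow to the right and rows downward; lengths in m; the calibration is good to about 2 mm. A picture is of the moment at which its call begins: read the wrist's pose just before it. camera_params takes no time and is no camera call.
- finish_job(): hands the job in; it is judged then, once.
The state is a dict: "time_s": time; "joints": joint angles; "joint_velocities": joint speeds; "effort": joint torques, N m; "tcp_pos": TCP position; "ee_rot": TCP orientation; "wrist_force": force on the tool from outside, world axes, zero at the start; "moment": the same for the moment, N m; "gripper_width": opening from 0.0 (shut) to 1.0 (fully open); "gripper_force": force on a finger pad.
Only numpy, scipy, OpenCV 4.12 (cv2) and the standard library are available. Lean on these libraries where they do the work, as an engineer would, in place of code of your own. Each camera call takes 0.05 s, during which the arm holds its last target. There are 200 camera calls.

### The job

A customer has bought the ceramic plaque that hangs on the peg of the display stand. First move the three pots that stand in front of it onto the low side tray, then lift the plaque up and off the peg's head and stand it upright in the dowel rack, fully down in the slot and roughly centred. When it is there, put each pot back on the coaster it stood on at the start, centred, and keep the pots upright throughout.

Things in the scene. Friction and masses are not known exactly. Their poses are not given: they have to be found in the camera images.
- plaque_mid (a point): Cream plaque, 8 mm thick, 0.3 kg: body 150 wide, 120 high; grip tab 50 wide, 45 high on top. Point: centre of body; tab 60 to 105 mm above it. Axes: x through it, away from robot; y width; z up. Keyhole: 10 wide slot ending 38 above the point (rests on peg), below it a 22 wide, 24 high hole, centre 2 above the point. To free: lift 32 mm (28 to 37), pull 28 or more to its -x, then up.
- peg (a point): Steel peg on the fixed wooden stand, 137.5 mm up. Point: centre of the front of its head (14 mm across, 5 thick, facing -x); shank 7 thick, 20 long, from the front of a 30 mm wide post that ends 12 mm below the hung plaque's tab. The plaque hangs close to the post. Axes of the stand: x away from robot, y along the row of coasters. Base board 200 x 296 mm, 18 high.
- vase_mid (a point): Pot: cream vase with a brown band and narrow neck, 105 mm high, 0.26 kg; body straight, 54 mm across, from 12 to 78 mm above its foot (grip its upper part); neck 26 mm, lip 34 mm across. Point: on its axis half-way up, 52.5 mm above its foot; z up.
- tumbler_mid (a point): Pot: open cream tumbler, straight, 62 mm across, 84 mm high, 0.24 kg. Point: on its axis half-way up, 42 mm above its foot; z up.
- cup_mid (a point): Pot: open low cream cup, straight, 58 mm across, 66 mm high, 0.17 kg. Point: on its axis half-way up, 33 mm above its foot; z up.
- coaster0: Round cork coaster, 74 mm across, 4 mm thick, fixed on the stand, the left one seen from the robot (+y). Origin: centre of its underside, 18 mm above the table. At the start one pot stands centred on each coaster; which on which varies. Coasters are about 104 mm apart, in a row about 70 mm in front of the plaque.
- coaster1: The same, the middle coaster, in front of the peg.
- coaster2: The same, the coaster at the right end (-y).
- tray: Low plywood side tray, fixed, 280 (x) by 130 mm (y), floor 6 mm above the table, rim 6 mm wide, 14 mm high; holds the three pots in one row along its x. Left or right of the stand. Origin: centre of its underside, on the table.
- rack: Wooden dowel rack, fixed, on the stand's other side: base 110 (x) by 150 mm (y), 14 high, four upright dowels 10 thick, 75 high, centred at x = +-15, y = +-45 mm. The 20 mm wide slot between them runs along y; the plaque stands in it on its lower edge, width along y, facing either way. Origin: centre of its underside, on the table.
There are look-alikes about, which are no part of the job. What is shaped like the part that bears cup_mid but blue or red is not meant.

How it is judged (in metres and radians):
On the way, in this order (a step that is already met when the one before it is completed fails the run):
1. all three pots stand released and upright on the side tray, the plaque still hangs on the peg (x of vase_mid in the frame of tray between -0.13 and 0.13 m and y of vase_mid in the frame of tray between -0.055 and 0.055 m and z of vase_mid in the frame of tray between 0.0525 and 0.0645 m and angle between each of vase_mid, tumbler_mid, cup_mid's own z axis and vertical below 0.15 rad and contact force between each of vase, tumbler, cup and the fingers below 0.2 N and linear speed of each of vase, tumbler, cup below 0.03 m/s and x of tumbler_mid in the frame of tray between -0.13 and 0.13 m and y of tumbler_mid in the frame of tray between -0.055 and 0.055 m and z of tumbler_mid in the frame of tray between 0.042 and 0.054 m and x of cup_mid in the frame of tray between -0.13 and 0.13 m and y of cup_mid in the frame of tray between -0.055 and 0.055 m and z of cup_mid in the frame of tray between 0.033 and 0.045 m and distance between plaque_mid and peg below 0.06 m), for 0.2 s.
2. the plaque stands released in the slot of the dowel rack, while the pots are still on the tray (x of plaque_mid in the frame of rack between -0.02 and 0.02 m and y of plaque_mid in the frame of rack between -0.03 and 0.03 m and z of plaque_mid in the frame of rack between 0.066 and 0.082 m and angle between plaque_mid's own z axis and vertical below 0.25 rad and contact force between each of plaque, vase, tumbler, cup and the fingers below 0.2 N and linear speed of each of plaque, vase, tumbler, cup below 0.03 m/s and x of vase_mid in the frame of tray between -0.13 and 0.13 m and y of vase_mid in the frame of tray between -0.055 and 0.055 m and z of vase_mid in the frame of tray between 0.0525 and 0.0645 m and angle between each of vase_mid, tumbler_mid, cup_mid's own z axis and vertical below 0.15 rad and x of tumbler_mid in the frame of tray between -0.13 and 0.13 m and y of tumbler_mid in the frame of tray between -0.055 and 0.055 m and z of tumbler_mid in the frame of tray between 0.042 and 0.054 m and x of cup_mid in the frame of tray between -0.13 and 0.13 m and y of cup_mid in the frame of tray between -0.055 and 0.055 m and z of cup_mid in the frame of tray between 0.033 and 0.045 m), for 0.2 s.
At the end, for the whole second after the job is handed in: Plaque released and at rest in the rack slot: centre within 20 mm across and 30 mm along the slot, lower edge on the base (8 mm), within 0.25 rad of upright. Each pot released, at rest, upright (0.12 rad), within 15 mm of where it stood at the start (x of plaque_mid in the frame of rack between -0.02 and 0.02 m and y of plaque_mid in the frame of rack between -0.03 and 0.03 m and z of plaque_mid in the frame of rack between 0.066 and 0.082 m and angle between plaque_mid's own z axis and vertical below 0.25 rad and contact force between each of plaque, vase, tumbler, cup and the fingers below 0.2 N and linear speed of each of plaque, vase, tumbler, cup below 0.03 m/s and distance of each of vase_mid, tumbler_mid, cup_mid from where it was at the start of the episode below 0.015 m and angle between each of vase_mid, tumbler_mid, cup_mid's own z axis and vertical below 0.12 rad); the robot touches nothing.
It fails at once if the vase is tipped over (leans more than 0.6 rad) (angle between vase_mid's own z axis and vertical above 0.6 rad).
It fails at once if the tumbler is tipped over (leans more than 0.6 rad) (angle between tumbler_mid's own z axis and vertical above 0.6 rad).
It fails at once if the cup is tipped over (leans more than 0.6 rad) (angle between cup_mid's own z axis and vertical above 0.6 rad).
It also fails if it takes over 144 s, if anything falls off the work surface, if the arm or the gripper's body presses on something with over 40 N, if the wrist force passes 120 N, or if a joint passes its speed limit or range.

## Working session

There is one attempt and no reset: what is moved stays moved. The work goes in short steps, Python scripts to look and compute and a tool call to move; the robot and the scene stay as the last step left them, time stands still between calls to the robot, and variables do not carry over. Pictures are saved under pics/ and viewed, at most 14 in all, crops included, and the job is handed in when it is done.

Besides the shell and the picture viewer there is one more tool, called after ">>>" as name(argument=value, ...), one argument or row to a line, values as JSON. drive_tool: Moves the arm, as the interface text tells. Its arguments: {"type":"object","properties":{"rows":{"type":"array"}},"required":["rows"]}

```bash
ls; mkdir -p pics
cat > h.py <<'E'
import numpy as np, cv2
from station import sense, capture, camera_params, finish_job
def cam(name, s=None):
    p=camera_params(name); K=np.array(p["intrinsics"])
    if "R" in p: return K,np.array(p["R"]),np.array(p["t"])
    T=np.array(p["tool_from_camera"]); s=s or sense()
    Rw=np.array(s["ee_rot"]); tw=np.array(s["tcp_pos"])
    Rc=Rw@T[:3,:3]; c=Rw@T[:3,3]+tw
    return K,Rc.T,-Rc.T@c
def plane(C,u,v,z):
    K,R,t=C; d=R.T@np.linalg.solve(K,[u,v,1.]); c=-R.T@t
    return c+d*(z-c[2])/d[2]
def cloud(C,dep):
    K,R,t=C; v,u=np.mgrid[:dep.shape[0],:dep.shape[1]]
    P=np.stack([(u-K[0,2])/K[0,0]*dep,(v-K[1,2])/K[1,1]*dep,dep],-1)
    return (P-t)@R
def save(n,im): cv2.imwrite("pics/"+n+".png",im[...,::-1])
E
python3 - <<'E'
from h import *
for n in("scene","top"):
    im,d=capture(n); save(n,im); np.savez(""+n,im=im,d=d)
    K,R,t=cam(n); print(n,K[0,0],-R.T@t,R[2])
s=sense();print({k:np.round(v,3).tolist() for k,v in s.items()})
E
```

```text
pics
scene 431.7390765415197 [0.90234784 0.60511345 1.02727233] [-0.2669991  -0.54130551 -0.79730786]
top 517.8724447228094 [ 0.41257208 -0.00499194  1.20877991] [ 0.16953658 -0.01190515 -0.98545199]
{'time_s': 0.1, 'joints': [-50.498, 22.086, 0.387, -0.024, -68.413, -14.818], 'joint_velocities': [-0.028, -0.082, 0.145, 0.153, 0.124, 0.004], 'effort': [-0.001, -39.169, 18.793, 4.232, 0.013, -0.0], 'tcp_pos': [0.261, -0.567, 0.222], 'ee_rot': [[-0.909, -0.417, -0.001], [-0.417, 0.909, 0.002], [0.0, 0.002, -1.0]], 'wrist_force': [-0.252, -0.889, -0.097], 'moment': [0.045, 0.022, -0.013], 'gripper_force': 0.0, 'gripper_width': 0.993}
```

View pics/top.png

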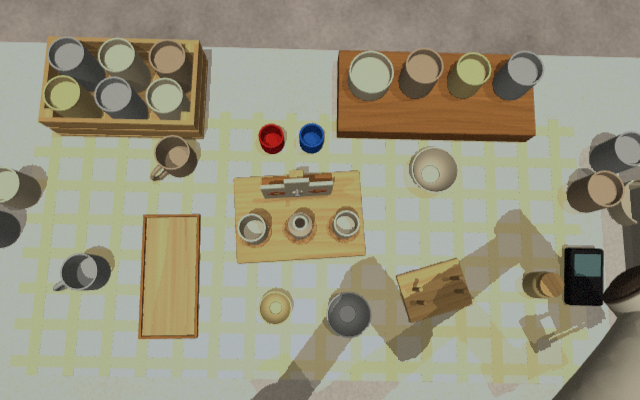

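View pics/scene.png

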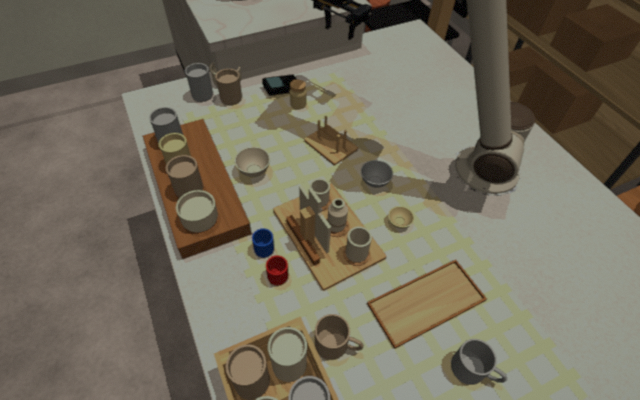

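The top view shows the stand at (300,215), its left pot at (253,228), the vase at (299,225), the right pot at (346,223), the plaque at (297,183), the tray at (170,276) and the rack at (434,290). The scene view agrees.

Look-alikes for the cup: the red (271,138) and blue (311,138) cups, the tan bowl (276,306), and the cups in the crate and on the shelf. The wanted pots are the three cream ones on the coasters. I'll measure heights and take a close crop.

Run:
```python
from h import *
D=np.load("top.npz");im,d=D["im"],D["d"];C=cam("top");P=cloud(C,d)
S=np.load("scene.npz");C2=cam("scene");P2=cloud(C2,S["d"])
crop=np.hstack([cv2.resize(im[160:330,225:480],None,fx=1.55,fy=1.55,interpolation=3)])
a=cv2.resize(S["im"][100:290,260:400],None,fx=2.0,fy=2.0,interpolation=3)
h=max(crop.shape[0],a.shape[0]);f=lambda x:np.pad(x,((0,h-x.shape[0]),(0,0),(0,0)))
save("crop1",np.hstack([f(crop),f(a)]))
for n,(u,v) in dict(L=(253,228),M=(299,225),R=(346,223)).items():
    reg=P[v-18:v+18,u-18:u+18].reshape(-1,3); z=np.percentile(reg[:,2],99)
    rim=reg[reg[:,2]>z-.006]
    c,r=cv2.minEnclosingCircle(rim[:,:2].astype(np.float32)); print(n,"top z",z,"c",c,"r",r,len(rim))
hsv=cv2.cvtColor(im,cv2.COLOR_RGB2HSV)
for n,(a,b,c,e) in dict(tray=(210,345,130,208),rack=(250,330,385,480),stand=(165,270,225,375)).items():
    m=(hsv[a:b,c:e,0]<22)&(hsv[a:b,c:e,1]>70)
    m=cv2.morphologyEx(m.astype(np.uint8),2,np.ones((3,3)))
    cs,_=cv2.findContours(m,0,1);k=max(cs,key=cv2.contourArea)
    box=cv2.boxPoints(cv2.minAreaRect(k))+[c,a]
    z=dict(tray=.014,rack=.014,stand=.018)[n]
    W=np.array([plane(C,*q,z) for q in box]);print(n,box.round(0).tolist(),W.round(3)[:,:2].tolist(),W.mean(0).round(4),np.linalg.norm(W[1]-W[0]),np.linalg.norm(W[2]-W[1]),np.degrees(np.arctan2(*(W[2]-W[1])[1::-1])),np.degrees(np.arctan2(*(W[1]-W[0])[1::-1])))
q=P[165:205,255:340].reshape(-1,3);q=q[(q[:,2]>.185)]
print("tab pts",len(q),q.mean(0),q.min(0),q.max(0))
c,sz,an=cv2.minAreaRect(q[:,:2].astype(np.float32));print(c,sz,an)
```

```text
L top z 0.10958467466162551 c (0.4840773940086365, 0.06645838916301727) r 0.1011849045753479 177
M top z 0.13108812623146862 c (0.4868931770324707, 0.005388702265918255) r 0.07514254003763199 164
R top z 0.0912673832353032 c (0.495117723941803, -0.053162798285484314) r 0.0956730842590332 161
tray [[138.0, 338.0], [140.0, 213.0], [200.0, 214.0], [197.0, 339.0]] [[0.293, 0.367], [0.574, 0.383], [0.574, 0.245], [0.293, 0.235]] [0.4335 0.3078 0.014 ] 0.2814992486083547 0.13757819391661472 -89.96988735501516 3.178962510333312
rack [[397.0, 284.0], [459.0, 263.0], [473.0, 304.0], [410.0, 325.0]] [[0.423, -0.211], [0.473, -0.356], [0.381, -0.384], [0.332, -0.241]] [ 0.4024 -0.298   0.014 ] 0.15346959055298667 0.09653213760811306 -162.75994264948682 -70.89449395769496
stand [[281.0, 208.0], [358.0, 208.0], [358.0, 244.0], [281.0, 244.0]] [[0.592, 0.058], [0.595, -0.121], [0.512, -0.122], [0.508, 0.055]] [ 0.5517 -0.0326  0.018 ] 0.1791347272933406 0.08377827385674697 -179.72765945052865 -88.77652210563228
tab pts 172 [0.60031207 0.01789301 0.29138255] [ 0.41257208 -0.00499194  0.18505316] [0.62477225 0.04426321 1.20877991]
(0.5185567736625671, 0.019664932042360306) (0.21222464740276337, 0.0482034794986248) 0.29992321133613586
```

View pics/crop1.png

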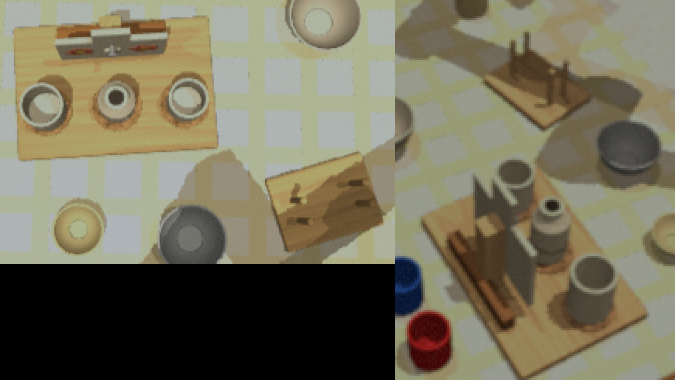

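The pots are identified. By rim height, the left one is the tumbler (z 0.11) and the right one is the cup (0.09), with the vase in the middle. Now I'll refine the centres.

Run:
```python
from h import *
from scipy.optimize import least_squares
PP={}
for n in("top","scene"):
    D=np.load(n+".npz");P=cloud(cam(n),D["d"]);P[D["d"]==0]=np.nan;PP[n]=P.reshape(-1,3)
for n,(g,z,r) in dict(tumbler=((.52,.105),(.03,.108),.031),vase=((.52,0),(.04,.095),.027),cup=((.52,-.10),(.03,.09),.029)).items():
    for k,P in PP.items():
        q=P[(P[:,2]>z[0])&(P[:,2]<z[1])]
        g0=np.array(g)
        for _ in range(6):
            w=q[abs(np.linalg.norm(q[:,:2]-g0,axis=1)-r)<(.03 if _<2 else .008)]
            g0=least_squares(lambda c:np.linalg.norm(w[:,:2]-c,axis=1)-r,g0,loss="soft_l1",f_scale=.002).x
        print(n,k,g0.round(4),len(w),np.std(np.linalg.norm(w[:,:2]-g0,axis=1)-r).round(4))
for n,u in dict(tumbler=(253,228),vase=(299,225),cup=(346,223)).items():
    z=dict(tumbler=.106,vase=.127,cup=.088)[n]; print(n,"ray",plane(cam("top"),*u,z).round(4))
for k,P in PP.items():
    q=P[(P[:,2]>.172)&(P[:,2]<.215)&(abs(P[:,0]-.6)<.1)&(abs(P[:,1])<.1)]
    print("tab",k,len(q),np.median(q,0).round(4),q.min(0).round(4),q.max(0).round(4))
    q=P[(P[:,2]>.07)&(P[:,2]<.16)&(abs(P[:,0]-.59)<.06)&(abs(P[:,1])<.1)]
    if len(q)>9:
        f=cv2.fitLine(q[:,:2].astype(np.float32),cv2.DIST_HUBER,0,.01,.01).ravel();print("  body",len(q),f.round(4),q.min(0).round(3),q.max(0).round(3))
    q=P[(P[:,2]>.03)&(abs(P[:,0]-.40)<.08)&(abs(P[:,1]+.3)<.1)&(P[:,2]<.1)]
    print("dowels",k,len(q)); 
    if len(q)>8:
        _,l,c=cv2.kmeans(q[:,:2].astype(np.float32),4,None,(3,50,1e-5),10,2)
        print(c.round(4).tolist(),np.bincount(l.ravel()),[q[l.ravel()==i,2].max().round(3) for i in range(4)])
```

```text
tumbler top [0.5342 0.1127] 448 0.0021
tumbler scene [0.5361 0.1165] 722 0.0014
vase top [0.4957 0.0077] 36 0.0033
vase scene [0.5443 0.011 ] 221 0.001
cup top [ 0.5496 -0.0872] 334 0.002
cup scene [ 0.5546 -0.0876] 342 0.0023
tumbler ray [0.534  0.1115 0.106 ]
vase ray [0.54   0.0131 0.127 ]
cup ray [ 0.5511 -0.0885  0.088 ]
tab top 184 [0.6174 0.02   0.206 ] [ 0.6133 -0.0039  0.1724] [0.6248 0.0443 0.2119]
  body 1206 [0.4504 0.8928 0.5817 0.0065] [ 0.53  -0.099  0.07 ] [0.65 0.1  0.16]
dowels top 175
[[0.4108999967575073, -0.3416999876499176], [0.3847000002861023, -0.2563000023365021], [0.439300000667572, -0.3330000042915344], [0.41290000081062317, -0.24719999730587006]] [47 41 49 38] [np.float64(0.095), np.float64(0.092), np.float64(0.093), np.float64(0.093)]
tab scene 167 [0.621  0.0242 0.1975] [ 0.6125 -0.0077  0.172 ] [0.6252 0.046  0.2103]
  body 1253 [0.7307 0.6827 0.5905 0.0337] [ 0.53 -0.1   0.07] [0.65  0.099 0.16 ]
dowels scene 179
[[0.4106999933719635, -0.34220001101493835], [0.38420000672340393, -0.25619998574256897], [0.438400000333786, -0.33309999108314514], [0.413100004196167, -0.2476000040769577]] [44 47 43 45] [np.float64(0.089), np.float64(0.092), np.float64(0.09), np.float64(0.091)]
```

>>> drive_tool(
  rows=[
    {"az":0.0865,"claw":8.7},
    {"az":0.0865},
    {"az":0.0865},
    {"az":0.0865},
    {"tx":-1.8,"ty":3.0},
    {"tx":-1.8,"ty":3.0},
    {"tx":-1.8,"ty":3.0},
    {"tx":-1.8,"ty":3.0},
    {"tx":-1.8,"ty":3.0},
    {"tx":-1.8,"ty":3.0},
  ],
)

```text
invalid input at $.rows[0]: expected keys tx, ty, tz, ax, ay, az, claw
```

>>> drive_tool(
  rows=[
    {"tx":-1.8,"ty":3.0},
    {"tx":-1.8,"ty":3.0},
    {"tx":-1.8,"ty":3.0},
    {"tx":-1.8,"ty":3.0},
    {"tx":-1.8,"ty":3.0},
    {"tx":-1.8,"ty":3.0},
    {"tx":-1.8,"ty":3.0},
    {"tx":-1.8,"ty":3.0},
    {"tx":-1.8,"ty":3.0},
    {},
  ],
)

```text
invalid input at $.rows[0]: expected keys tx, ty, tz, ax, ay, az, claw
```

```bash
cat >> h.py <<'E'
def togo(p,yaw=None):
    "cm in tool axes, az rad to bring tool y to world angle yaw(deg, mod 180)"
    s=sense();R=np.array(s["ee_rot"]);d=R.T@(np.array(p)-s["tcp_pos"])*100
    o=""
    if yaw is not None:
        a=np.degrees(np.arctan2(R[1,1],R[0,1]));e=(a-yaw+90)%180-90;o="az %.3f"%np.radians(e)
    print("t %.1f tcp"%s["time_s"],np.round(s["tcp_pos"],4),"yaw_y %.1f"%np.degrees(np.arctan2(R[1,1],R[0,1])),"togo cm",d.round(2),o,"w %.3f F"%s["gripper_width"],np.round(s["wrist_force"],1),"tilt",R[:2,2].round(3),"j",np.round(s["joints"],0))
E
python3 - <<'E'
from h import *
togo([.544,.0115,.067],94.8)
s=sense();im,d=capture("wrist");save("w1",im);C=cam("wrist",s);P=cloud(C,d);np.savez("w1",im=im,d=d,R=C[1],t=C[2],K=C[0])
E
```

```text
t 0.1 tcp [ 0.2608 -0.5674  0.2216] yaw_y 114.7 togo cm [-49.9   40.75  15.53] az 0.347 w 0.993 F [-0.3 -0.9 -0.1] tilt [-0.001  0.002] j [-50.  22.   0.  -0. -68. -15.]
```

View pics/w1.png

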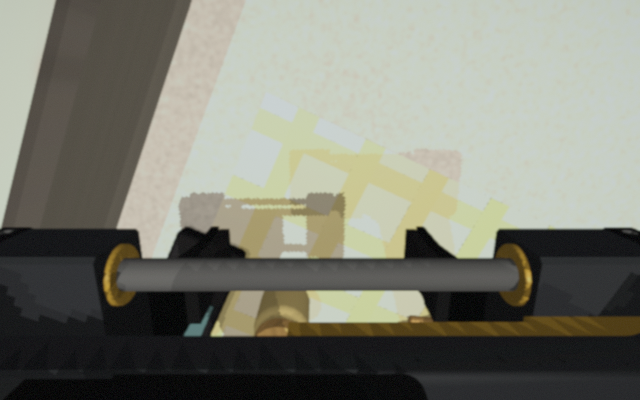

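The moves were refused because every row needs all seven keys. The wrist picture shows the start place only: table, with the fingers at (200,250) and (425,250).

>>> drive_tool(
  rows=[
    {"tx":0,"ty":0,"tz":0,"ax":0,"ay":0,"az":0.0865,"claw":8.7},
    {"tx":0,"ty":0,"tz":0,"ax":0,"ay":0,"az":0.0865,"claw":8.7},
    {"tx":0,"ty":0,"tz":0,"ax":0,"ay":0,"az":0.0865,"claw":8.7},
    {"tx":0,"ty":0,"tz":0,"ax":0,"ay":0,"az":0.0865,"claw":8.7},
    {"tx":-1.8,"ty":3.0,"tz":0,"ax":0,"ay":0,"az":0,"claw":8.7},
    {"tx":-1.8,"ty":3.0,"tz":0,"ax":0,"ay":0,"az":0,"claw":8.7},
    {"tx":-1.8,"ty":3.0,"tz":0,"ax":0,"ay":0,"az":0,"claw":8.7},
    {"tx":-1.8,"ty":3.0,"tz":0,"ax":0,"ay":0,"az":0,"claw":8.7},
    {"tx":-1.8,"ty":3.0,"tz":0,"ax":0,"ay":0,"az":0,"claw":8.7},
    {"tx":-1.8,"ty":3.0,"tz":0,"ax":0,"ay":0,"az":0,"claw":8.7},
  ],
)

```text
time_s: 0.98
tcp_pos: [0.3536, -0.3777, 0.2223]
ee_rot: [[-0.996, -0.084, -0.0], [-0.084, 0.996, 0.0], [0.0, 0.0, -1.0]]
wrist_force: [1.5, -0.1, 0.7]
gripper_width: 0.996
gripper_force: 0.0
```

>>> drive_tool(
  rows=[
    {"tx":-1.8,"ty":3.0,"tz":0,"ax":0,"ay":0,"az":0,"claw":8.7},
    {"tx":-1.8,"ty":3.0,"tz":0,"ax":0,"ay":0,"az":0,"claw":8.7},
    {"tx":-1.8,"ty":3.0,"tz":0,"ax":0,"ay":0,"az":0,"claw":8.7},
    {"tx":-1.8,"ty":3.0,"tz":0,"ax":0,"ay":0,"az":0,"claw":8.7},
    {"tx":-1.8,"ty":3.0,"tz":0,"ax":0,"ay":0,"az":0,"claw":8.7},
    {"tx":-1.8,"ty":3.0,"tz":0,"ax":0,"ay":0,"az":0,"claw":8.7},
    {"tx":-1.8,"ty":3.0,"tz":0,"ax":0,"ay":0,"az":0,"claw":8.7},
    {"tx":-1.8,"ty":3.0,"tz":0,"ax":0,"ay":0,"az":0,"claw":8.7},
    {"tx":0,"ty":0,"tz":0,"ax":0,"ay":0,"az":0,"claw":8.7},
    {"tx":0,"ty":0,"tz":0,"ax":0,"ay":0,"az":0,"claw":8.7},
  ],
)

```text
time_s: 1.82
tcp_pos: [0.477, -0.1265, 0.2223]
ee_rot: [[-0.996, -0.088, -0.001], [-0.088, 0.996, 0.0], [0.001, 0.0, -1.0]]
wrist_force: [-0.3, 0.0, 0.2]
gripper_width: 1.006
gripper_force: 0.0
```

Run:
```python
from h import *
togo([.544,.0115,.067],94.8)
s=sense();im,d=capture("wrist");save("w2",im);C=cam("wrist",s);np.savez("w2",im=im,d=d,R=C[1],t=C[2],K=C[0])
```

```text
t 1.8 tcp [ 0.477  -0.1265  0.2223] yaw_y 95.0 togo cm [-7.9  13.15 15.52] az 0.004 w 1.006 F [-0.3  0.   0.2] tilt [-0.001  0.   ] j [  4.   9. -18.  -0. -63. -89.]
```

View pics/w2.png

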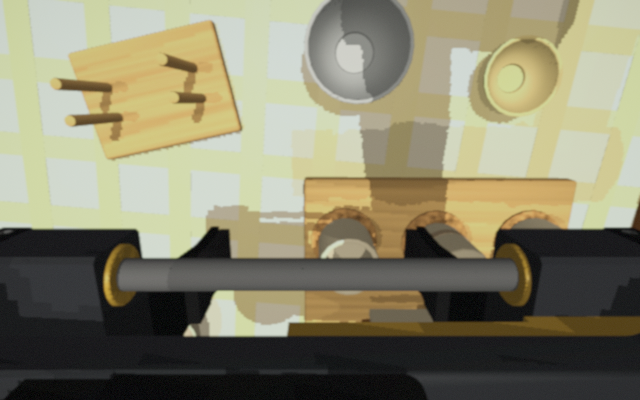

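The wrist view shows the rack at top left and the bowls. The cup's coaster is at (345,225) and the vase's at (435,225). The view below the fingers is blocked. The two fixed cameras agree to about 3 mm, which is enough to grip, so I'll take the vase first.

>>> drive_tool(
  rows=[
    {"tx":-1.6,"ty":2.6,"tz":0,"ax":0,"ay":0,"az":0,"claw":8.7},
    {"tx":-1.6,"ty":2.6,"tz":0,"ax":0,"ay":0,"az":0,"claw":8.7},
    {"tx":-1.6,"ty":2.6,"tz":0,"ax":0,"ay":0,"az":0,"claw":8.7},
    {"tx":-1.6,"ty":2.6,"tz":0,"ax":0,"ay":0,"az":0,"claw":8.7},
    {"tx":-1.5,"ty":2.7,"tz":0,"ax":0,"ay":0,"az":0,"claw":8.7},
    {"tx":0,"ty":0,"tz":0,"ax":0,"ay":0,"az":0,"claw":8.7},
    {"tx":0,"ty":0,"tz":2.0,"ax":0,"ay":0,"az":0,"claw":8.7},
    {"tx":0,"ty":0,"tz":2.0,"ax":0,"ay":0,"az":0,"claw":8.7},
    {"tx":0,"ty":0,"tz":2.0,"ax":0,"ay":0,"az":0,"claw":8.7},
    {"tx":0,"ty":0,"tz":2.0,"ax":0,"ay":0,"az":0,"claw":8.7},
  ],
)

```text
time_s: 2.7
tcp_pos: [0.5436, 0.0075, 0.1418]
ee_rot: [[-0.997, -0.083, -0.0], [-0.083, 0.997, -0.0], [0.0, -0.0, -1.0]]
wrist_force: [0.4, -0.9, -0.3]
gripper_width: 1.003
gripper_force: 0.0
```

Run:
```python
from h import *
togo([.544,.0115,.067],94.8)
```

```text
t 2.7 tcp [0.5436 0.0075 0.1418] yaw_y 94.7 togo cm [-0.08  0.39  7.47] az -0.001 w 1.003 F [ 0.4 -0.9 -0.3] tilt [-0. -0.] j [  18.   18.  -18.   -0.  -54. -103.]
```

>>> drive_tool(
  rows=[
    {"tx":-0.1,"ty":0.4,"tz":1.9,"ax":0,"ay":0,"az":0,"claw":8.7},
    {"tx":0,"ty":0,"tz":1.9,"ax":0,"ay":0,"az":0,"claw":8.7},
    {"tx":0,"ty":0,"tz":1.8,"ax":0,"ay":0,"az":0,"claw":8.7},
    {"tx":0,"ty":0,"tz":1.8,"ax":0,"ay":0,"az":0,"claw":8.7},
    {"tx":0,"ty":0,"tz":0,"ax":0,"ay":0,"az":0,"claw":8.7},
    {"tx":0,"ty":0,"tz":0,"ax":0,"ay":0,"az":0,"claw":5.0},
    {"tx":0,"ty":0,"tz":0,"ax":0,"ay":0,"az":0,"claw":5.0},
    {"tx":0,"ty":0,"tz":0,"ax":0,"ay":0,"az":0,"claw":4.5},
    {"tx":0,"ty":0,"tz":0,"ax":0,"ay":0,"az":0,"claw":4.5},
    {"tx":0,"ty":0,"tz":0,"ax":0,"ay":0,"az":0,"claw":4.5},
  ],
)

```text
time_s: 3.53
tcp_pos: [0.5453, 0.0133, 0.0696]
ee_rot: [[-0.996, -0.085, 0.002], [-0.085, 0.996, 0.001], [-0.002, 0.0, -1.0]]
wrist_force: [0.5, -0.5, -0.7]
gripper_width: 0.706
gripper_force: 0.0
```

Run:
```python
from h import *
togo([.5185,.312,.17])
```

```text
t 3.5 tcp [0.5453 0.0133 0.0696] yaw_y 94.9 togo cm [  0.12  29.99 -10.03]  w 0.706 F [ 0.5 -0.5 -0.7] tilt [0.002 0.001] j [  18.   24.  -22.    0.  -44. -104.]
```

>>> drive_tool(
  rows=[
    {"tx":0,"ty":0,"tz":0,"ax":0,"ay":0,"az":0,"claw":4.5},
    {"tx":0,"ty":0,"tz":0,"ax":0,"ay":0,"az":0,"claw":4.5},
    {"tx":0,"ty":0,"tz":0,"ax":0,"ay":0,"az":0,"claw":4.5},
    {"tx":0,"ty":0,"tz":0,"ax":0,"ay":0,"az":0,"claw":4.5},
    {"tx":0,"ty":0,"tz":0,"ax":0,"ay":0,"az":0,"claw":4.5},
    {"tx":0,"ty":0,"tz":0,"ax":0,"ay":0,"az":0,"claw":4.5},
  ],
)

```text
time_s: 4.03
tcp_pos: [0.5454, 0.0129, 0.0694]
ee_rot: [[-0.996, -0.085, 0.001], [-0.085, 0.996, -0.0], [-0.001, -0.001, -1.0]]
wrist_force: [-0.7, -3.8, 5.9]
gripper_width: 0.614
gripper_force: 29.9
```

Run:
```python
from h import *
togo([.5185,.312,.17])
```

```text
t 4.0 tcp [0.5454 0.0129 0.0694] yaw_y 94.9 togo cm [  0.12  30.02 -10.08]  w 0.614 F [-0.7 -3.8  5.9] tilt [ 0.001 -0.   ] j [  18.   24.  -22.    0.  -44. -104.]
```

>>> drive_tool(
  rows=[
    {"tx":0,"ty":0,"tz":-0.8,"ax":0,"ay":0,"az":0,"claw":4.5},
    {"tx":0,"ty":0,"tz":-1.8,"ax":0,"ay":0,"az":0,"claw":4.5},
    {"tx":0,"ty":0,"tz":-2.2,"ax":0,"ay":0,"az":0,"claw":4.5},
    {"tx":0,"ty":0,"tz":-2.2,"ax":0,"ay":0,"az":0,"claw":4.5},
    {"tx":0,"ty":0,"tz":-2.2,"ax":0,"ay":0,"az":0,"claw":4.5},
    {"tx":0,"ty":0,"tz":-1.4,"ax":0,"ay":0,"az":0,"claw":4.5},
    {"tx":0,"ty":0,"tz":-0.6,"ax":0,"ay":0,"az":0,"claw":4.5},
    {"tx":0,"ty":1.0,"tz":0,"ax":0,"ay":0,"az":0,"claw":4.5},
    {"tx":0,"ty":2.0,"tz":0,"ax":0,"ay":0,"az":0,"claw":4.5},
    {"tx":0,"ty":2.5,"tz":0,"ax":0,"ay":0,"az":0,"claw":4.5},
  ],
)

```text
time_s: 4.87
tcp_pos: [0.5386, 0.0681, 0.1787]
ee_rot: [[-0.997, -0.082, -0.004], [-0.082, 0.997, -0.0], [0.004, 0.0, -1.0]]
wrist_force: [0.6, 0.3, -3.7]
gripper_width: 0.612
gripper_force: 29.9
```

>>> drive_tool(
  rows=[
    {"tx":0,"ty":2.8,"tz":0,"ax":0,"ay":0,"az":0,"claw":4.5},
    {"tx":0,"ty":2.8,"tz":0,"ax":0,"ay":0,"az":0,"claw":4.5},
    {"tx":0,"ty":2.8,"tz":0,"ax":0,"ay":0,"az":0,"claw":4.5},
    {"tx":0,"ty":2.8,"tz":0,"ax":0,"ay":0,"az":0,"claw":4.5},
    {"tx":0,"ty":2.8,"tz":0,"ax":0,"ay":0,"az":0,"claw":4.5},
    {"tx":0,"ty":2.8,"tz":0,"ax":0,"ay":0,"az":0,"claw":4.5},
    {"tx":0,"ty":2.8,"tz":0,"ax":0,"ay":0,"az":0,"claw":4.5},
    {"tx":0,"ty":2.5,"tz":0,"ax":0,"ay":0,"az":0,"claw":4.5},
    {"tx":0,"ty":1.8,"tz":0,"ax":0,"ay":0,"az":0,"claw":4.5},
    {"tx":0,"ty":0.6,"tz":0,"ax":0,"ay":0,"az":0,"claw":4.5},
  ],
)

```text
time_s: 5.7
tcp_pos: [0.5181, 0.3148, 0.1785]
ee_rot: [[-0.996, -0.087, -0.002], [-0.087, 0.996, -0.001], [0.002, -0.001, -1.0]]
wrist_force: [0.1, -0.3, -3.6]
gripper_width: 0.613
gripper_force: 29.9
```

Run:
```python
from h import *
togo([.5185,.312,.0545],94.8)
for n in("top","scene"):
    im,d=capture(n); P=cloud(cam(n),d);P[d==0]=np.nan;P=P.reshape(-1,3)
    for nm,a in dict(rim=(.009,.02),floor=(.001,.009)).items():
        q=P[(P[:,2]>a[0])&(P[:,2]<a[1])&(abs(P[:,0]-.4335)<.17)&(abs(P[:,1]-.31)<.09)]
        print(n,nm,len(q),cv2.minAreaRect(q[:,:2].astype(np.float32)))
```

```text
t 5.7 tcp [0.5181 0.3148 0.1785] yaw_y 95.0 togo cm [-0.05 -0.28 12.4 ] az 0.003 w 0.613 F [ 0.1 -0.3 -3.6] tilt [-0.002 -0.001] j [  47.   22.   -6.   -0.  -62. -132.]
top rim 1639 ((0.43347471952438354, 0.31302565336227417), (0.2799019515514374, 0.1472693681716919), 0.9134897589683533)
top floor 6472 ((0.4335111081600189, 0.3100092113018036), (0.3399659991264343, 0.17996521294116974), 0.011788890697062016)
scene rim 789 ((0.4319222569465637, 0.30724459886550903), (0.28246209025382996, 0.13078981637954712), 1.9936606884002686)
scene floor 3850 ((0.4334438741207123, 0.30998361110687256), (0.1799204796552658, 0.33976832032203674), 89.97929382324219)
```

>>> drive_tool(
  rows=[
    {"tx":0,"ty":-0.3,"tz":1.0,"ax":0,"ay":0,"az":0,"claw":4.5},
    {"tx":0,"ty":0,"tz":2.0,"ax":0,"ay":0,"az":0,"claw":4.5},
    {"tx":0,"ty":0,"tz":2.2,"ax":0,"ay":0,"az":0,"claw":4.5},
    {"tx":0,"ty":0,"tz":2.2,"ax":0,"ay":0,"az":0,"claw":4.5},
    {"tx":0,"ty":0,"tz":2.0,"ax":0,"ay":0,"az":0,"claw":4.5},
    {"tx":0,"ty":0,"tz":1.5,"ax":0,"ay":0,"az":0,"claw":4.5},
    {"tx":0,"ty":0,"tz":0.8,"ax":0,"ay":0,"az":0,"claw":4.5},
    {"tx":0,"ty":0,"tz":0.4,"ax":0,"ay":0,"az":0,"claw":4.5},
    {"tx":0,"ty":0,"tz":0.2,"ax":0,"ay":0,"az":0,"claw":4.5},
    {"tx":0,"ty":0,"tz":0,"ax":0,"ay":0,"az":0,"claw":4.5},
  ],
)

```text
time_s: 6.63
tcp_pos: [0.5201, 0.3089, 0.0579]
ee_rot: [[-0.996, -0.084, 0.001], [-0.084, 0.996, 0.0], [-0.001, 0.0, -1.0]]
wrist_force: [0.6, 0.6, -3.0]
gripper_width: 0.615
gripper_force: 29.9
```

>>> drive_tool(
  rows=[
    {"tx":0,"ty":0,"tz":0.2,"ax":0,"ay":0,"az":0,"claw":4.5},
    {"tx":0,"ty":0,"tz":0.15,"ax":0,"ay":0,"az":0,"claw":4.5},
    {"tx":0,"ty":0,"tz":0,"ax":0,"ay":0,"az":0,"claw":4.5},
    {"tx":0,"ty":0,"tz":0,"ax":0,"ay":0,"az":0,"claw":4.5},
  ],
)

```text
time_s: 6.97
tcp_pos: [0.5197, 0.3094, 0.0544]
ee_rot: [[-0.996, -0.085, 0.0], [-0.085, 0.996, 0.0], [-0.0, 0.0, -1.0]]
wrist_force: [0.5, -0.1, -2.1]
gripper_width: 0.614
gripper_force: 29.9
```

>>> drive_tool(
  rows=[
    {"tx":0,"ty":0,"tz":0,"ax":0,"ay":0,"az":0,"claw":5.6},
    {"tx":0,"ty":0,"tz":0,"ax":0,"ay":0,"az":0,"claw":6},
    {"tx":0,"ty":0,"tz":0,"ax":0,"ay":0,"az":0,"claw":7},
    {"tx":0,"ty":0,"tz":0,"ax":0,"ay":0,"az":0,"claw":8.5},
    {"tx":0,"ty":0,"tz":0,"ax":0,"ay":0,"az":0,"claw":8.7},
    {"tx":0,"ty":0,"tz":0,"ax":0,"ay":0,"az":0,"claw":8.7},
    {"tx":0,"ty":0,"tz":0,"ax":0,"ay":0,"az":0,"claw":8.7},
    {"tx":0,"ty":0,"tz":0,"ax":0,"ay":0,"az":0,"claw":8.7},
  ],
)

```text
time_s: 7.63
tcp_pos: [0.5197, 0.3092, 0.0541]
ee_rot: [[-0.996, -0.085, 0.0], [-0.085, 0.996, 0.0], [-0.0, 0.0, -1.0]]
wrist_force: [-0.3, -0.6, 0.5]
gripper_width: 0.984
gripper_force: 0.0
```

Run:
```python
from h import *
togo([.5355,.1145,.20])
```

```text
t 7.6 tcp [0.5197 0.3092 0.0541] yaw_y 94.9 togo cm [  0.08 -19.53 -14.59]  w 0.984 F [-0.3 -0.6  0.5] tilt [0. 0.] j [  46.   30.  -14.    0.  -46. -131.]
```

>>> drive_tool(
  rows=[
    {"tx":0,"ty":0,"tz":-2.5,"ax":0,"ay":0,"az":0,"claw":8.7},
    {"tx":0,"ty":0,"tz":-3.5,"ax":0,"ay":0,"az":0,"claw":8.7},
    {"tx":0,"ty":0,"tz":-3.5,"ax":0,"ay":0,"az":0,"claw":8.7},
    {"tx":0,"ty":0,"tz":-2.5,"ax":0,"ay":0,"az":0,"claw":8.7},
    {"tx":0,"ty":-3.5,"tz":0,"ax":0,"ay":0,"az":0,"claw":8.7},
    {"tx":0,"ty":-3.5,"tz":0,"ax":0,"ay":0,"az":0,"claw":8.7},
    {"tx":0,"ty":-3.5,"tz":0,"ax":0,"ay":0,"az":0,"claw":8.7},
    {"tx":0,"ty":-3.5,"tz":0,"ax":0,"ay":0,"az":0,"claw":8.7},
    {"tx":0,"ty":-3.5,"tz":0,"ax":0,"ay":0,"az":0,"claw":8.7},
    {"tx":0,"ty":-2.0,"tz":0,"ax":0,"ay":0,"az":0,"claw":8.7},
  ],
)

```text
time_s: 8.47
tcp_pos: [0.5357, 0.112, 0.1742]
ee_rot: [[-0.997, -0.083, -0.0], [-0.083, 0.997, -0.0], [0.001, -0.0, -1.0]]
wrist_force: [-0.1, 0.8, -0.1]
gripper_width: 1.003
gripper_force: 0.0
```

>>> drive_tool(
  rows=[
    {"tx":0,"ty":0,"tz":0,"ax":0,"ay":0,"az":0,"claw":8.7},
  ],
)

```text
time_s: 8.55
tcp_pos: [0.5358, 0.1114, 0.1742]
ee_rot: [[-0.997, -0.08, -0.001], [-0.08, 0.997, -0.001], [0.001, -0.0, -1.0]]
wrist_force: [0.6, 0.5, -0.0]
gripper_width: 1.004
gripper_force: 0.0
```

Run:
```python
from h import *
togo([.5355,.1145,.061],94.8)
```

```text
t 8.6 tcp [0.5358 0.1114 0.1742] yaw_y 94.6 togo cm [-1.000e-02  3.100e-01  1.132e+01] az -0.003 w 1.004 F [ 0.6  0.5 -0. ] tilt [-0.001 -0.001] j [  29.   17.  -15.    0.  -59. -114.]
```

>>> drive_tool(
  rows=[
    {"tx":0,"ty":0.2,"tz":2.2,"ax":0,"ay":0,"az":0,"claw":8.7},
    {"tx":0,"ty":0,"tz":2.5,"ax":0,"ay":0,"az":0,"claw":8.7},
    {"tx":0,"ty":0,"tz":2.5,"ax":0,"ay":0,"az":0,"claw":8.7},
    {"tx":0,"ty":0,"tz":2.5,"ax":0,"ay":0,"az":0,"claw":8.7},
    {"tx":0,"ty":0,"tz":1.6,"ax":0,"ay":0,"az":0,"claw":8.7},
    {"tx":0,"ty":0,"tz":0,"ax":0,"ay":0,"az":0,"claw":8.7},
  ],
)

```text
time_s: 9.05
tcp_pos: [0.5335, 0.1164, 0.0574]
ee_rot: [[-0.996, -0.084, -0.007], [-0.084, 0.996, -0.003], [0.007, -0.002, -1.0]]
wrist_force: [-0.5, -0.4, -0.3]
gripper_width: 0.999
gripper_force: 0.0
```

>>> drive_tool(
  rows=[
    {"tx":0,"ty":0,"tz":0,"ax":0,"ay":0,"az":0,"claw":5.3},
    {"tx":0,"ty":0,"tz":0,"ax":0,"ay":0,"az":0,"claw":5.3},
    {"tx":0,"ty":0,"tz":0,"ax":0,"ay":0,"az":0,"claw":5.3},
    {"tx":0,"ty":0,"tz":0,"ax":0,"ay":0,"az":0,"claw":5.3},
    {"tx":0,"ty":0,"tz":0,"ax":0,"ay":0,"az":0,"claw":5.3},
    {"tx":0,"ty":0,"tz":0,"ax":0,"ay":0,"az":0,"claw":5.3},
    {"tx":0,"ty":0,"tz":0,"ax":0,"ay":0,"az":0,"claw":5.3},
    {"tx":0,"ty":0,"tz":0,"ax":0,"ay":0,"az":0,"claw":5.3},
    {"tx":0,"ty":0,"tz":0,"ax":0,"ay":0,"az":0,"claw":5.3},
  ],
)

```text
time_s: 9.8
tcp_pos: [0.5367, 0.1169, 0.0623]
ee_rot: [[-0.996, -0.085, 0.002], [-0.085, 0.996, 0.0], [-0.002, 0.0, -1.0]]
wrist_force: [-0.4, -1.5, 5.8]
gripper_width: 0.698
gripper_force: 30.0
```

Run:
```python
from h import *
togo([.432,.3075,.10],94.8)
```

```text
t 9.8 tcp [0.5367 0.1169 0.0623] yaw_y 94.9 togo cm [ 8.81 19.88 -3.78] az 0.001 w 0.698 F [-0.4 -1.5  5.8] tilt [0.002 0.   ] j [  29.   25.  -22.    0.  -43. -114.]
```

>>> drive_tool(
  rows=[
    {"tx":0,"ty":0,"tz":-0.8,"ax":0,"ay":0,"az":0,"claw":5.3},
    {"tx":0,"ty":0,"tz":-1.8,"ax":0,"ay":0,"az":0,"claw":5.3},
    {"tx":0.5,"ty":0,"tz":-2.0,"ax":0,"ay":0,"az":0,"claw":5.3},
    {"tx":1.2,"ty":0.8,"tz":-1.0,"ax":0,"ay":0,"az":0,"claw":5.3},
    {"tx":1.6,"ty":1.8,"tz":0,"ax":0,"ay":0,"az":0,"claw":5.3},
    {"tx":1.6,"ty":2.4,"tz":0,"ax":0,"ay":0,"az":0,"claw":5.3},
    {"tx":1.6,"ty":2.6,"tz":0,"ax":0,"ay":0,"az":0,"claw":5.3},
    {"tx":1.4,"ty":2.6,"tz":0,"ax":0,"ay":0,"az":0,"claw":5.3},
    {"tx":0.9,"ty":2.6,"tz":0,"ax":0,"ay":0,"az":0,"claw":5.3},
    {"tx":0,"ty":2.6,"tz":0,"ax":0,"ay":0,"az":0,"claw":5.3},
  ],
)

```text
time_s: 10.63
tcp_pos: [0.4325, 0.2631, 0.1169]
ee_rot: [[-0.996, -0.085, -0.002], [-0.085, 0.996, -0.001], [0.002, -0.001, -1.0]]
wrist_force: [1.1, 0.7, -1.7]
gripper_width: 0.697
gripper_force: 30.0
```

>>> drive_tool(
  rows=[
    {"tx":0,"ty":2.4,"tz":0,"ax":0,"ay":0,"az":0,"claw":5.3},
    {"tx":0,"ty":1.6,"tz":0,"ax":0,"ay":0,"az":0,"claw":5.3},
    {"tx":0,"ty":0.5,"tz":0,"ax":0,"ay":0,"az":0,"claw":5.3},
    {"tx":0,"ty":0,"tz":0.8,"ax":0,"ay":0,"az":0,"claw":5.3},
    {"tx":0,"ty":0,"tz":1.6,"ax":0,"ay":0,"az":0,"claw":5.3},
    {"tx":0,"ty":0,"tz":1.6,"ax":0,"ay":0,"az":0,"claw":5.3},
    {"tx":0,"ty":0,"tz":1.2,"ax":0,"ay":0,"az":0,"claw":5.3},
    {"tx":0,"ty":0,"tz":0.8,"ax":0,"ay":0,"az":0,"claw":5.3},
    {"tx":0,"ty":0,"tz":0.3,"ax":0,"ay":0,"az":0,"claw":5.3},
    {"tx":0,"ty":0,"tz":0,"ax":0,"ay":0,"az":0,"claw":5.3},
  ],
)

```text
time_s: 11.47
tcp_pos: [0.4312, 0.3065, 0.0531]
ee_rot: [[-0.996, -0.084, -0.001], [-0.084, 0.996, -0.002], [0.002, -0.002, -1.0]]
wrist_force: [0.6, -0.2, -1.5]
gripper_width: 0.696
gripper_force: 30.0
```

Run:
```python
from h import *
togo([.432,.3075,.0465],94.8)
```

```text
t 11.5 tcp [0.4312 0.3065 0.0531] yaw_y 94.8 togo cm [-0.09  0.1   0.66] az -0.000 w 0.696 F [ 0.6 -0.2 -1.5] tilt [-0.001 -0.002] j [  53.   24.  -25.   -0.  -41. -138.]
```

>>> drive_tool(
  rows=[
    {"tx":0,"ty":0,"tz":0.3,"ax":0,"ay":0,"az":0,"claw":5.3},
    {"tx":0,"ty":0,"tz":0.3,"ax":0,"ay":0,"az":0,"claw":5.3},
    {"tx":0,"ty":0,"tz":0,"ax":0,"ay":0,"az":0,"claw":5.3},
    {"tx":0,"ty":0,"tz":0,"ax":0,"ay":0,"az":0,"claw":5.3},
  ],
)

```text
time_s: 11.8
tcp_pos: [0.4315, 0.3078, 0.0483]
ee_rot: [[-0.996, -0.085, 0.0], [-0.085, 0.996, 0.0], [-0.0, 0.0, -1.0]]
wrist_force: [0.7, 0.1, -2.5]
gripper_width: 0.694
gripper_force: 30.0
```

>>> drive_tool(
  rows=[
    {"tx":0,"ty":0,"tz":0,"ax":0,"ay":0,"az":0,"claw":6.3},
    {"tx":0,"ty":0,"tz":0,"ax":0,"ay":0,"az":0,"claw":7},
    {"tx":0,"ty":0,"tz":0,"ax":0,"ay":0,"az":0,"claw":8.5},
    {"tx":0,"ty":0,"tz":0,"ax":0,"ay":0,"az":0,"claw":8.7},
    {"tx":0,"ty":0,"tz":0,"ax":0,"ay":0,"az":0,"claw":8.7},
    {"tx":0,"ty":0,"tz":0,"ax":0,"ay":0,"az":0,"claw":8.7},
    {"tx":0,"ty":0,"tz":-2.5,"ax":0,"ay":0,"az":0,"claw":8.7},
    {"tx":0,"ty":0,"tz":-3.5,"ax":0,"ay":0,"az":0,"claw":8.7},
    {"tx":0,"ty":0,"tz":-3.5,"ax":0,"ay":0,"az":0,"claw":8.7},
    {"tx":0,"ty":0,"tz":-2.5,"ax":0,"ay":0,"az":0,"claw":8.7},
  ],
)

```text
time_s: 12.63
tcp_pos: [0.4322, 0.3083, 0.1711]
ee_rot: [[-0.996, -0.085, 0.003], [-0.085, 0.996, 0.002], [-0.003, 0.002, -1.0]]
wrist_force: [0.9, 0.6, 0.2]
gripper_width: 0.997
gripper_force: 0.0
```

Run:
```python
from h import *
togo([.5525,-.0875,.05],94.8)
```

```text
t 12.6 tcp [0.4322 0.3083 0.1711] yaw_y 94.9 togo cm [ -8.58 -40.49  12.06] az 0.002 w 0.997 F [0.9 0.6 0.2] tilt [0.003 0.002] j [  53.   15.  -17.    0.  -57. -138.]
```

>>> drive_tool(
  rows=[
    {"tx":-0.8,"ty":-3.7,"tz":0,"ax":0,"ay":0,"az":0,"claw":8.7},
    {"tx":-0.8,"ty":-3.7,"tz":0,"ax":0,"ay":0,"az":0,"claw":8.7},
    {"tx":-0.8,"ty":-3.7,"tz":0,"ax":0,"ay":0,"az":0,"claw":8.7},
    {"tx":-0.8,"ty":-3.7,"tz":0,"ax":0,"ay":0,"az":0,"claw":8.7},
    {"tx":-0.8,"ty":-3.7,"tz":0,"ax":0,"ay":0,"az":0,"claw":8.7},
    {"tx":-0.8,"ty":-3.7,"tz":0,"ax":0,"ay":0,"az":0,"claw":8.7},
    {"tx":-0.8,"ty":-3.7,"tz":0,"ax":0,"ay":0,"az":0,"claw":8.7},
    {"tx":-0.8,"ty":-3.7,"tz":0,"ax":0,"ay":0,"az":0,"claw":8.7},
    {"tx":-0.8,"ty":-3.7,"tz":0,"ax":0,"ay":0,"az":0,"claw":8.7},
    {"tx":-0.8,"ty":-3.7,"tz":0,"ax":0,"ay":0,"az":0,"claw":8.7},
  ],
)

```text
time_s: 13.47
tcp_pos: [0.5427, -0.056, 0.1682]
ee_rot: [[-0.996, -0.085, 0.0], [-0.085, 0.996, 0.0], [-0.0, 0.0, -1.0]]
wrist_force: [0.4, 0.3, 0.1]
gripper_width: 1.002
gripper_force: 0.0
```

>>> drive_tool(
  rows=[
    {"tx":-0.6,"ty":-3.5,"tz":0,"ax":0,"ay":0,"az":0,"claw":8.7},
    {"tx":0,"ty":0,"tz":0,"ax":0,"ay":0,"az":0,"claw":8.7},
    {"tx":0,"ty":0,"tz":0,"ax":0,"ay":0,"az":0,"claw":8.7},
  ],
)

```text
time_s: 13.72
tcp_pos: [0.5514, -0.0904, 0.1676]
ee_rot: [[-0.997, -0.081, -0.001], [-0.081, 0.997, 0.0], [0.001, 0.0, -1.0]]
wrist_force: [-0.2, -0.7, -0.4]
gripper_width: 1.001
gripper_force: 0.0
```

Run:
```python
from h import *
togo([.5525,-.0875,.05],94.8)
```

```text
t 13.7 tcp [ 0.5514 -0.0904  0.1676] yaw_y 94.6 togo cm [-0.14  0.28 11.76] az -0.003 w 1.001 F [-0.2 -0.7 -0.4] tilt [-0.001  0.   ] j [  7.  18. -14.  -0. -58. -93.]
```

>>> drive_tool(
  rows=[
    {"tx":-0.1,"ty":0.2,"tz":2.0,"ax":0,"ay":0,"az":0,"claw":8.7},
    {"tx":0,"ty":0,"tz":2.5,"ax":0,"ay":0,"az":0,"claw":8.7},
    {"tx":0,"ty":0,"tz":2.5,"ax":0,"ay":0,"az":0,"claw":8.7},
    {"tx":0,"ty":0,"tz":2.5,"ax":0,"ay":0,"az":0,"claw":8.7},
    {"tx":0,"ty":0,"tz":1.6,"ax":0,"ay":0,"az":0,"claw":8.7},
    {"tx":0,"ty":0,"tz":0.5,"ax":0,"ay":0,"az":0,"claw":8.7},
    {"tx":0,"ty":0,"tz":0,"ax":0,"ay":0,"az":0,"claw":8.7},
  ],
)

```text
time_s: 14.3
tcp_pos: [0.5513, -0.0856, 0.0509]
ee_rot: [[-0.996, -0.086, -0.003], [-0.086, 0.996, -0.0], [0.003, -0.0, -1.0]]
wrist_force: [0.0, -0.1, 0.3]
gripper_width: 1.001
gripper_force: 0.0
```

>>> drive_tool(
  rows=[
    {"tx":0,"ty":0,"tz":0,"ax":0,"ay":0,"az":0,"claw":5.0},
    {"tx":0,"ty":0,"tz":0,"ax":0,"ay":0,"az":0,"claw":5.0},
    {"tx":0,"ty":0,"tz":0,"ax":0,"ay":0,"az":0,"claw":5.0},
    {"tx":0,"ty":0,"tz":0,"ax":0,"ay":0,"az":0,"claw":5.0},
    {"tx":0,"ty":0,"tz":0,"ax":0,"ay":0,"az":0,"claw":5.0},
    {"tx":0,"ty":0,"tz":0,"ax":0,"ay":0,"az":0,"claw":5.0},
    {"tx":0,"ty":0,"tz":0,"ax":0,"ay":0,"az":0,"claw":5.0},
    {"tx":0,"ty":0,"tz":0,"ax":0,"ay":0,"az":0,"claw":5.0},
    {"tx":0,"ty":0,"tz":0,"ax":0,"ay":0,"az":0,"claw":5.0},
    {"tx":0,"ty":0,"tz":0,"ax":0,"ay":0,"az":0,"claw":5.0},
  ],
)

```text
time_s: 15.13
tcp_pos: [0.553, -0.0867, 0.053]
ee_rot: [[-0.996, -0.085, 0.002], [-0.085, 0.996, -0.0], [-0.002, -0.001, -1.0]]
wrist_force: [-0.5, -1.3, 5.5]
gripper_width: 0.659
gripper_force: 30.0
```

Run:
```python
from h import *
togo([.346,.304,.034],94.8)
```

```text
t 15.1 tcp [ 0.553  -0.0867  0.053 ] yaw_y 94.9 togo cm [17.3  40.69  1.85] az 0.001 w 0.659 F [-0.5 -1.3  5.5] tilt [ 0.002 -0.   ] j [  8.  26. -21.   0. -43. -93.]
```

>>> drive_tool(
  rows=[
    {"tx":0,"ty":0,"tz":-0.8,"ax":0,"ay":0,"az":0,"claw":5.0},
    {"tx":0,"ty":0,"tz":-2.0,"ax":0,"ay":0,"az":0,"claw":5.0},
    {"tx":0,"ty":0,"tz":-2.4,"ax":0,"ay":0,"az":0,"claw":5.0},
    {"tx":0,"ty":0,"tz":-2.4,"ax":0,"ay":0,"az":0,"claw":5.0},
    {"tx":0.5,"ty":0.7,"tz":-1.4,"ax":0,"ay":0,"az":0,"claw":5.0},
    {"tx":1.0,"ty":2.0,"tz":-0.5,"ax":0,"ay":0,"az":0,"claw":5.0},
    {"tx":1.3,"ty":2.8,"tz":0,"ax":0,"ay":0,"az":0,"claw":5.0},
    {"tx":1.3,"ty":2.8,"tz":0,"ax":0,"ay":0,"az":0,"claw":5.0},
    {"tx":1.3,"ty":2.8,"tz":0,"ax":0,"ay":0,"az":0,"claw":5.0},
    {"tx":1.3,"ty":2.8,"tz":0,"ax":0,"ay":0,"az":0,"claw":5.0},
  ],
)

```text
time_s: 15.97
tcp_pos: [0.472, 0.0473, 0.1466]
ee_rot: [[-0.996, -0.084, -0.002], [-0.084, 0.996, 0.0], [0.002, 0.0, -1.0]]
wrist_force: [0.7, 0.7, -0.2]
gripper_width: 0.659
gripper_force: 30.0
```

>>> drive_tool(
  rows=[
    {"tx":1.3,"ty":2.8,"tz":0,"ax":0,"ay":0,"az":0,"claw":5.0},
    {"tx":1.3,"ty":2.8,"tz":0,"ax":0,"ay":0,"az":0,"claw":5.0},
    {"tx":1.3,"ty":2.8,"tz":0,"ax":0,"ay":0,"az":0,"claw":5.0},
    {"tx":1.3,"ty":2.8,"tz":0,"ax":0,"ay":0,"az":0,"claw":5.0},
    {"tx":1.3,"ty":2.8,"tz":0,"ax":0,"ay":0,"az":0,"claw":5.0},
    {"tx":1.3,"ty":2.8,"tz":0,"ax":0,"ay":0,"az":0,"claw":5.0},
    {"tx":1.2,"ty":2.8,"tz":0,"ax":0,"ay":0,"az":0,"claw":5.0},
    {"tx":0.7,"ty":2.8,"tz":0,"ax":0,"ay":0,"az":0,"claw":5.0},
    {"tx":0.2,"ty":2.0,"tz":0,"ax":0,"ay":0,"az":0,"claw":5.0},
    {"tx":0,"ty":0.8,"tz":0,"ax":0,"ay":0,"az":0,"claw":5.0},
  ],
)

```text
time_s: 16.8
tcp_pos: [0.3527, 0.2913, 0.1469]
ee_rot: [[-0.996, -0.087, -0.0], [-0.087, 0.996, 0.001], [0.0, 0.001, -1.0]]
wrist_force: [-0.1, -0.3, -2.3]
gripper_width: 0.662
gripper_force: 30.0
```

Run:
```python
from h import *
togo([.346,.304,.037],94.8)
```

```text
t 16.8 tcp [0.3527 0.2913 0.1469] yaw_y 95.0 togo cm [ 0.55  1.32 11.  ] az 0.004 w 0.662 F [-0.1 -0.3 -2.3] tilt [-0.     0.001] j [  60.   10.  -29.   -0.  -51. -145.]
```

>>> drive_tool(
  rows=[
    {"tx":0.5,"ty":1.2,"tz":0.8,"ax":0,"ay":0,"az":0,"claw":5.0},
    {"tx":0,"ty":0,"tz":2.0,"ax":0,"ay":0,"az":0,"claw":5.0},
    {"tx":0,"ty":0,"tz":2.2,"ax":0,"ay":0,"az":0,"claw":5.0},
    {"tx":0,"ty":0,"tz":2.2,"ax":0,"ay":0,"az":0,"claw":5.0},
    {"tx":0,"ty":0,"tz":1.6,"ax":0,"ay":0,"az":0,"claw":5.0},
    {"tx":0,"ty":0,"tz":1.0,"ax":0,"ay":0,"az":0,"claw":5.0},
    {"tx":0,"ty":0,"tz":0.5,"ax":0,"ay":0,"az":0,"claw":5.0},
    {"tx":0,"ty":0,"tz":0.2,"ax":0,"ay":0,"az":0,"claw":5.0},
    {"tx":0,"ty":0,"tz":0,"ax":0,"ay":0,"az":0,"claw":5.0},
    {"tx":0,"ty":0,"tz":0,"ax":0,"ay":0,"az":0,"claw":5.0},
  ],
)

```text
time_s: 17.63
tcp_pos: [0.3481, 0.3009, 0.0426]
ee_rot: [[-0.996, -0.085, 0.001], [-0.085, 0.996, 0.001], [-0.001, 0.001, -1.0]]
wrist_force: [-0.3, 0.3, -0.3]
gripper_width: 0.659
gripper_force: 30.0
```

Run:
```python
from h import *
togo([.346,.304,.037],94.8)
```

```text
t 17.6 tcp [0.3481 0.3009 0.0426] yaw_y 94.8 togo cm [0.18 0.33 0.56] az 0.001 w 0.659 F [-0.3  0.3 -0.3] tilt [0.001 0.001] j [  61.   19.  -35.    0.  -35. -146.]
```

>>> drive_tool(
  rows=[
    {"tx":0,"ty":0.2,"tz":0.2,"ax":0,"ay":0,"az":0,"claw":5.0},
    {"tx":0,"ty":0,"tz":0.2,"ax":0,"ay":0,"az":0,"claw":5.0},
    {"tx":0,"ty":0,"tz":0,"ax":0,"ay":0,"az":0,"claw":5.0},
    {"tx":0,"ty":0,"tz":0,"ax":0,"ay":0,"az":0,"claw":5.0},
  ],
)

```text
time_s: 17.97
tcp_pos: [0.3476, 0.3027, 0.0382]
ee_rot: [[-0.996, -0.085, 0.0], [-0.085, 0.996, 0.0], [-0.0, 0.0, -1.0]]
wrist_force: [-0.4, 0.5, -1.1]
gripper_width: 0.657
gripper_force: 30.0
```

>>> drive_tool(
  rows=[
    {"tx":0,"ty":0,"tz":0,"ax":0,"ay":0,"az":0,"claw":6.0},
    {"tx":0,"ty":0,"tz":0,"ax":0,"ay":0,"az":0,"claw":7},
    {"tx":0,"ty":0,"tz":0,"ax":0,"ay":0,"az":0,"claw":8.5},
    {"tx":0,"ty":0,"tz":0,"ax":0,"ay":0,"az":0,"claw":8.7},
    {"tx":0,"ty":0,"tz":0,"ax":0,"ay":0,"az":0,"claw":8.7},
    {"tx":0,"ty":0,"tz":0,"ax":0,"ay":0,"az":0,"claw":8.7},
    {"tx":0,"ty":0,"tz":0,"ax":0,"ay":0,"az":0,"claw":8.7},
    {"tx":0,"ty":0,"tz":-2.5,"ax":0,"ay":0,"az":0,"claw":8.7},
    {"tx":0,"ty":0,"tz":-3.5,"ax":0,"ay":0,"az":0,"claw":8.7},
    {"tx":0,"ty":0,"tz":-3.5,"ax":0,"ay":0,"az":0,"claw":8.7},
  ],
)

```text
time_s: 18.8
tcp_pos: [0.3471, 0.3017, 0.1335]
ee_rot: [[-0.996, -0.085, -0.002], [-0.085, 0.996, -0.003], [0.002, -0.003, -1.0]]
wrist_force: [0.4, 0.8, -0.4]
gripper_width: 0.999
gripper_force: 0.0
```

>>> drive_tool(
  rows=[
    {"tx":0,"ty":0,"tz":-3.5,"ax":0,"ay":0,"az":0,"claw":8.7},
    {"tx":0,"ty":0,"tz":-3.5,"ax":0,"ay":0,"az":0,"claw":8.7},
    {"tx":0,"ty":0,"tz":-3.5,"ax":0,"ay":0,"az":0,"claw":8.7},
    {"tx":0,"ty":0,"tz":-3.5,"ax":0,"ay":0,"az":0,"claw":8.7},
    {"tx":0,"ty":0,"tz":0,"ax":0,"ay":0,"az":0,"claw":8.7},
  ],
)

```text
time_s: 19.22
tcp_pos: [0.3502, 0.3052, 0.2807]
ee_rot: [[-0.996, -0.086, 0.01], [-0.086, 0.996, 0.011], [-0.011, 0.011, -1.0]]
wrist_force: [1.0, 0.5, 0.5]
gripper_width: 0.996
gripper_force: 0.0
```

Run:
```python
from h import *
out=[]
for n in("top","scene"):
    im,d=capture(n);out.append(im)
    P=cloud(cam(n),d);P[d==0]=np.nan;np.save(n+"2.npy",P);P=P.reshape(-1,3)
    q=P[(P[:,2]>.175)&(P[:,2]<.215)&(abs(P[:,0]-.62)<.025)&(abs(P[:,1]-.02)<.045)]
    print("tab",n,len(q),np.median(q,0).round(4),q.min(0).round(4),q.max(0).round(4),cv2.fitLine(q[:,:2].astype(np.float32),cv2.DIST_HUBER,0,.01,.01).ravel().round(4))
    q=P[(P[:,2]>.06)&(P[:,2]<.15)&(abs(P[:,0]-.605)<.03)&(abs(P[:,1]-.02)<.1)]
    print("front",len(q),cv2.fitLine(q[:,:2].astype(np.float32),cv2.DIST_HUBER,0,.01,.01).ravel().round(4),q.min(0).round(3),q.max(0).round(3))
    A=np.c_[q,np.ones(len(q))]
    x=np.median(q[:,0]);print(" yz fit x=a y+b z+c",np.linalg.lstsq(A[:,1:],A[:,0],rcond=None)[0].round(3))
a=cv2.resize(out[0][150:350,130:370],None,fx=1.8,fy=1.8,interpolation=3);b=cv2.resize(out[1][120:300,260:400],None,fx=2,fy=2,interpolation=3)
save("c2",np.hstack([a,b]))
togo([.619,.0205,.23],4.8)
```

```text
tab top 178 [0.6173 0.0199 0.2062] [ 0.6133 -0.004   0.1755] [0.6249 0.0443 0.2128] [ 0.0803 -0.9968  0.6167  0.0196]
front 529 [ 0.0817 -0.9967  0.6152  0.0267] [ 0.6   -0.055  0.06 ] [0.623 0.094 0.15 ]
 yz fit x=a y+b z+c [-0.083 -0.033  0.62 ]
tab scene 156 [0.6209 0.0244 0.199 ] [ 0.6125 -0.0054  0.175 ] [0.6252 0.0453 0.2098] [ 0.1195 -0.9928  0.6207  0.0282]
front 535 [ 0.0915 -0.9958  0.6184  0.0592] [ 0.598 -0.056  0.061] [0.635 0.097 0.15 ]
 yz fit x=a y+b z+c [-0.097 -0.006  0.626]
t 19.3 tcp [0.3477 0.3031 0.2744] yaw_y 94.8 togo cm [-24.63 -30.46   4.38] az -1.570 w 0.997 F [ 0.1 -0.5  0.2] tilt [0.002 0.004] j [  61.    4.  -16.   -0.  -70. -146.]
```

View pics/c2.png

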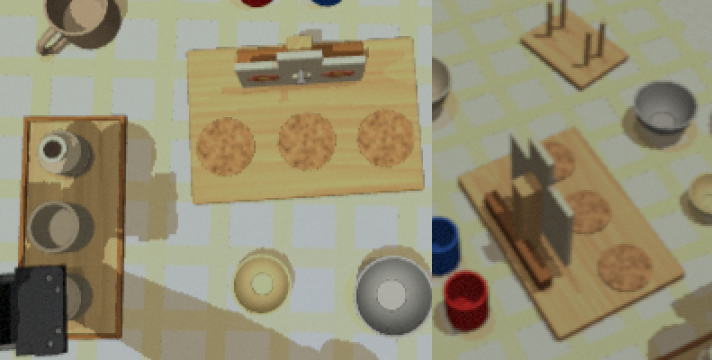

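All three pots stand on the tray (vase at (58,150) in the crop) and the coasters are empty. The plaque still hangs at (300,68). Now I'll turn the tool by 90° and go to the plaque tab.

>>> drive_tool(
  rows=[
    {"tx":0,"ty":0,"tz":0,"ax":0,"ay":0,"az":-0.121,"claw":6},
    {"tx":0,"ty":0,"tz":0,"ax":0,"ay":0,"az":-0.121,"claw":6},
    {"tx":0,"ty":0,"tz":0,"ax":0,"ay":0,"az":-0.121,"claw":6},
    {"tx":0,"ty":0,"tz":0,"ax":0,"ay":0,"az":-0.121,"claw":6},
    {"tx":0,"ty":0,"tz":0,"ax":0,"ay":0,"az":-0.121,"claw":6},
    {"tx":0,"ty":0,"tz":0,"ax":0,"ay":0,"az":-0.121,"claw":6},
    {"tx":0,"ty":0,"tz":0,"ax":0,"ay":0,"az":-0.121,"claw":6},
    {"tx":0,"ty":0,"tz":0,"ax":0,"ay":0,"az":-0.121,"claw":6},
    {"tx":0,"ty":0,"tz":0,"ax":0,"ay":0,"az":-0.121,"claw":6},
    {"tx":0,"ty":0,"tz":0,"ax":0,"ay":0,"az":-0.121,"claw":6},
  ],
)

```text
time_s: 20.15
tcp_pos: [0.347, 0.3018, 0.2711]
ee_rot: [[-0.267, -0.964, -0.002], [-0.964, 0.267, -0.003], [0.004, 0.001, -1.0]]
wrist_force: [-0.2, -0.2, -0.1]
gripper_width: 0.691
gripper_force: 0.0
```

>>> drive_tool(
  rows=[
    {"tx":0,"ty":0,"tz":0,"ax":0,"ay":0,"az":-0.12,"claw":6},
    {"tx":0,"ty":0,"tz":0,"ax":0,"ay":0,"az":-0.12,"claw":6},
    {"tx":0,"ty":0,"tz":0,"ax":0,"ay":0,"az":-0.12,"claw":6},
    {"tx":0,"ty":0,"tz":0,"ax":0,"ay":0,"az":0,"claw":6},
  ],
)

```text
time_s: 20.48
tcp_pos: [0.3471, 0.3019, 0.2713]
ee_rot: [[0.086, -0.996, -0.002], [-0.996, -0.086, -0.003], [0.003, 0.002, -1.0]]
wrist_force: [0.8, -0.2, 0.2]
gripper_width: 0.69
gripper_force: 0.0
```

Run:
```python
from h import *
togo([.6187,.0202,.27],4.8)
```

```text
t 20.5 tcp [0.3471 0.3019 0.2713] yaw_y -175.1 togo cm [ 30.4  -24.65   0.15] az 0.002 w 0.690 F [ 0.8 -0.2  0.2] tilt [-0.002 -0.003] j [ 61.   4. -17.  -0. -70. -56.]
```

>>> drive_tool(
  rows=[
    {"tx":2.8,"ty":-2.2,"tz":0,"ax":0,"ay":0,"az":0,"claw":6},
    {"tx":2.8,"ty":-2.2,"tz":0,"ax":0,"ay":0,"az":0,"claw":6},
    {"tx":2.8,"ty":-2.2,"tz":0,"ax":0,"ay":0,"az":0,"claw":6},
    {"tx":2.8,"ty":-2.2,"tz":0,"ax":0,"ay":0,"az":0,"claw":6},
    {"tx":2.8,"ty":-2.2,"tz":0,"ax":0,"ay":0,"az":0,"claw":6},
    {"tx":2.8,"ty":-2.2,"tz":0,"ax":0,"ay":0,"az":0,"claw":6},
    {"tx":2.8,"ty":-2.2,"tz":0,"ax":0,"ay":0,"az":0,"claw":6},
    {"tx":2.8,"ty":-2.2,"tz":0,"ax":0,"ay":0,"az":0,"claw":6},
    {"tx":2.8,"ty":-2.2,"tz":0,"ax":0,"ay":0,"az":0,"claw":6},
    {"tx":2.8,"ty":-2.2,"tz":0,"ax":0,"ay":0,"az":0,"claw":6},
  ],
)

```text
time_s: 21.32
tcp_pos: [0.5907, 0.0404, 0.2715]
ee_rot: [[0.08, -0.997, -0.003], [-0.997, -0.08, -0.001], [0.0, 0.003, -1.0]]
wrist_force: [0.2, 1.2, -0.5]
gripper_width: 0.692
gripper_force: 0.0
```

>>> drive_tool(
  rows=[
    {"tx":2.4,"ty":-2.6,"tz":0,"ax":0,"ay":0,"az":0,"claw":6},
    {"tx":0,"ty":0,"tz":0,"ax":0,"ay":0,"az":0,"claw":6},
    {"tx":0,"ty":0,"tz":0,"ax":0,"ay":0,"az":0,"claw":6},
  ],
)

```text
time_s: 21.57
tcp_pos: [0.6184, 0.0189, 0.2703]
ee_rot: [[0.078, -0.997, -0.005], [-0.997, -0.078, -0.001], [0.0, 0.005, -1.0]]
wrist_force: [0.2, 0.3, -0.9]
gripper_width: 0.694
gripper_force: 0.0
```

Run:
```python
from h import *
togo([.6187,.0202,.172],4.8)
P=np.load("top2.npy");
u=np.array([.0837,-.9965]);e=np.array([.9965,.0837])
for z0,z1 in((.172,.19),(.19,.203),(.203,.22)):
    q=P.reshape(-1,3);q=q[(q[:,2]>z0)&(q[:,2]<z1)&(abs(q[:,0]-.62)<.03)&(abs(q[:,1]-.02)<.045)]
    print(z0,len(q),np.percentile((q[:,:2]-[.6187,.0202])@e,[2,50,98]).round(4),np.percentile((q[:,:2]-[.6187,.0202])@u,[2,98]).round(4),q[:,2].max())
```

```text
t 21.6 tcp [0.6184 0.0189 0.2703] yaw_y -175.5 togo cm [-0.13 -0.09  9.82] az -0.005 w 0.694 F [ 0.2  0.3 -0.9] tilt [-0.005 -0.001] j [ 17.  20.   4.  -0. -74. -12.]
0.172 43 [-0.0034 -0.0028 -0.0022] [-0.0231  0.0223] 0.18942458581908256
0.19 32 [-0.0033 -0.0028 -0.0023] [-0.0228  0.0239] 0.2029463612233555
0.203 110 [-0.0034  0.0004  0.0049] [-0.0232  0.024 ] 0.21281554363059033
```

>>> drive_tool(
  rows=[
    {"tx":-0.1,"ty":-0.1,"tz":2.0,"ax":0,"ay":0,"az":0,"claw":6},
    {"tx":0,"ty":0,"tz":2.2,"ax":0,"ay":0,"az":0,"claw":6},
    {"tx":0,"ty":0,"tz":2.2,"ax":0,"ay":0,"az":0,"claw":6},
    {"tx":0,"ty":0,"tz":1.8,"ax":0,"ay":0,"az":0,"claw":6},
    {"tx":0,"ty":0,"tz":1.2,"ax":0,"ay":0,"az":0,"claw":6},
    {"tx":0,"ty":0,"tz":0.3,"ax":0,"ay":0,"az":0,"claw":6},
    {"tx":0,"ty":0,"tz":0,"ax":0,"ay":0,"az":0,"claw":3},
    {"tx":0,"ty":0,"tz":0,"ax":0,"ay":0,"az":0,"claw":3},
    {"tx":0,"ty":0,"tz":0,"ax":0,"ay":0,"az":0,"claw":3},
    {"tx":0,"ty":0,"tz":0,"ax":0,"ay":0,"az":0,"claw":3},
  ],
)

```text
time_s: 22.4
tcp_pos: [0.6196, 0.0217, 0.1774]
ee_rot: [[0.084, -0.996, 0.002], [-0.996, -0.084, 0.001], [-0.0, -0.002, -1.0]]
wrist_force: [0.9, 0.3, -0.3]
gripper_width: 0.472
gripper_force: 0.0
```

Run:
```python
from h import *
togo([.6195,.0202,.172],4.8)
```

```text
t 22.4 tcp [0.6196 0.0217 0.1774] yaw_y -175.2 togo cm [0.15 0.03 0.54] az 0.000 w 0.472 F [ 0.9  0.3 -0.3] tilt [0.002 0.001] j [ 17.  23.  -4.   0. -62. -12.]
```

>>> drive_tool(
  rows=[
    {"tx":0.1,"ty":0,"tz":0.4,"ax":0,"ay":0,"az":0,"claw":3},
    {"tx":0,"ty":0,"tz":0,"ax":0,"ay":0,"az":0,"claw":1.6},
    {"tx":0,"ty":0,"tz":0,"ax":0,"ay":0,"az":0,"claw":1.2},
    {"tx":0,"ty":0,"tz":0,"ax":0,"ay":0,"az":0,"claw":0.6},
    {"tx":0,"ty":0,"tz":0,"ax":0,"ay":0,"az":0,"claw":0.2},
    {"tx":0,"ty":0,"tz":0,"ax":0,"ay":0,"az":0,"claw":0.2},
    {"tx":0,"ty":0,"tz":0,"ax":0,"ay":0,"az":0,"claw":0.2},
    {"tx":0,"ty":0,"tz":0,"ax":0,"ay":0,"az":0,"claw":0.2},
    {"tx":0,"ty":0,"tz":0,"ax":0,"ay":0,"az":0,"claw":0.2},
    {"tx":0,"ty":0,"tz":0,"ax":0,"ay":0,"az":0,"claw":0.2},
  ],
)

```text
time_s: 23.23
tcp_pos: [0.6192, 0.0204, 0.1721]
ee_rot: [[0.084, -0.996, 0.0], [-0.996, -0.084, -0.0], [0.0, -0.0, -1.0]]
wrist_force: [-0.3, -0.6, 0.1]
gripper_width: 0.095
gripper_force: 30.0
```

Run:
```python
from h import *
togo([.6195,.0202,.172],4.8)
```

```text
t 23.2 tcp [0.6192 0.0204 0.1721] yaw_y -175.2 togo cm [ 0.02 -0.03  0.01] az 0.000 w 0.095 F [-0.3 -0.6  0.1] tilt [ 0. -0.] j [ 17.  24.  -5.   0. -62. -12.]
```

>>> drive_tool(
  rows=[
    {"tx":0,"ty":0,"tz":-0.4,"ax":0,"ay":0,"az":0,"claw":0.2},
    {"tx":0,"ty":0,"tz":-0.8,"ax":0,"ay":0,"az":0,"claw":0.2},
    {"tx":0,"ty":0,"tz":-0.8,"ax":0,"ay":0,"az":0,"claw":0.2},
    {"tx":0,"ty":0,"tz":-0.8,"ax":0,"ay":0,"az":0,"claw":0.2},
    {"tx":0,"ty":0,"tz":-0.4,"ax":0,"ay":0,"az":0,"claw":0.2},
    {"tx":0,"ty":0,"tz":0,"ax":0,"ay":0,"az":0,"claw":0.2},
    {"tx":0,"ty":0,"tz":0,"ax":0,"ay":0,"az":0,"claw":0.2},
  ],
)

```text
time_s: 23.82
tcp_pos: [0.6192, 0.0205, 0.2044]
ee_rot: [[0.084, -0.996, 0.001], [-0.996, -0.084, 0.0], [-0.0, -0.001, -1.0]]
wrist_force: [-0.0, 0.2, -4.2]
gripper_width: 0.095
gripper_force: 30.0
```

Run:
```python
from h import *
togo([.6192,.0204,.2041],4.8)
for n in("top",):
    im,d=capture(n);P=cloud(cam(n),d);P[d==0]=np.nan;q=P.reshape(-1,3)
    q=q[(q[:,2]>.09)&(q[:,2]<.19)&(abs(q[:,0]-.61)<.02)&(abs(q[:,1]-.02)<.085)]
    print(len(q),np.percentile(q,[1,50,99],axis=0).round(4).tolist(),np.linalg.lstsq(np.c_[q[:,1:],np.ones(len(q))],q[:,0],rcond=None)[0].round(3))
```

```text
t 23.8 tcp [0.6192 0.0205 0.2044] yaw_y -175.2 togo cm [0.01 0.   0.03] az 0.000 w 0.095 F [-0.   0.2 -4.2] tilt [0.001 0.   ] j [ 17.  22.  -2.  -0. -66. -12.]
294 [[0.6001, -0.0542, 0.0915], [0.6135, 0.0155, 0.1457], [0.6213, 0.0941, 0.189]] [-0.083 -0.002  0.616]
```

>>> drive_tool(
  rows=[
    {"tx":0,"ty":0.4,"tz":0,"ax":0,"ay":0,"az":0,"claw":0.2},
    {"tx":0,"ty":0.6,"tz":0,"ax":0,"ay":0,"az":0,"claw":0.2},
    {"tx":0,"ty":0.6,"tz":0,"ax":0,"ay":0,"az":0,"claw":0.2},
  ],
)

```text
time_s: 24.12
tcp_pos: [0.6023, 0.0189, 0.2035]
ee_rot: [[0.084, -0.996, -0.001], [-0.996, -0.084, -0.0], [0.0, 0.001, -1.0]]
wrist_force: [-0.2, -0.6, -3.4]
gripper_width: 0.087
gripper_force: 30.0
```

>>> drive_tool(
  rows=[
    {"tx":0,"ty":0.7,"tz":0,"ax":0,"ay":0,"az":0,"claw":0.2},
    {"tx":0,"ty":0.8,"tz":0,"ax":0,"ay":0,"az":0,"claw":0.2},
    {"tx":0,"ty":0.8,"tz":0,"ax":0,"ay":0,"az":0,"claw":0.2},
    {"tx":0,"ty":0.6,"tz":0,"ax":0,"ay":0,"az":0,"claw":0.2},
    {"tx":0,"ty":0,"tz":0,"ax":0,"ay":0,"az":0,"claw":0.2},
  ],
)

```text
time_s: 24.53
tcp_pos: [0.5728, 0.0164, 0.2044]
ee_rot: [[0.084, -0.996, -0.001], [-0.996, -0.084, 0.0], [-0.0, 0.001, -1.0]]
wrist_force: [-0.6, 0.9, -3.9]
gripper_width: 0.091
gripper_force: 30.0
```

>>> drive_tool(
  rows=[
    {"tx":0,"ty":0,"tz":-1.0,"ax":0,"ay":0,"az":0,"claw":0.2},
    {"tx":0,"ty":0,"tz":-2.0,"ax":0,"ay":0,"az":0,"claw":0.2},
    {"tx":0,"ty":0,"tz":-2.0,"ax":0,"ay":0,"az":0,"claw":0.2},
    {"tx":0,"ty":0,"tz":-1.0,"ax":0,"ay":0,"az":0,"claw":0.2},
    {"tx":0,"ty":0,"tz":0,"ax":0,"ay":0,"az":-0.053,"claw":0.2},
    {"tx":0,"ty":0,"tz":0,"ax":0,"ay":0,"az":-0.053,"claw":0.2},
    {"tx":0,"ty":0,"tz":0,"ax":0,"ay":0,"az":-0.053,"claw":0.2},
    {"tx":0,"ty":0,"tz":0,"ax":0,"ay":0,"az":-0.053,"claw":0.2},
    {"tx":0,"ty":0,"tz":0,"ax":0,"ay":0,"az":0,"claw":0.2},
  ],
)

```text
time_s: 25.28
tcp_pos: [0.5746, 0.0167, 0.2642]
ee_rot: [[0.292, -0.956, 0.0], [-0.956, -0.292, 0.0], [-0.0, -0.0, -1.0]]
wrist_force: [-0.3, 0.3, -3.1]
gripper_width: 0.091
gripper_force: 30.0
```

Run:
```python
from h import *
togo([.4119,-.2946,.265],17.05)
```

```text
t 25.3 tcp [0.5746 0.0167 0.2642] yaw_y -163.0 togo cm [25.01 24.67 -0.09] az -0.001 w 0.091 F [-0.3  0.3 -3.1] tilt [0. 0.] j [ 18.  16.  -3.  -0. -71.  -1.]
```

>>> drive_tool(
  rows=[
    {"tx":0.7,"ty":0.7,"tz":0,"ax":0,"ay":0,"az":0,"claw":0.2},
    {"tx":1.5,"ty":1.5,"tz":0,"ax":0,"ay":0,"az":0,"claw":0.2},
    {"tx":2.0,"ty":2.0,"tz":0,"ax":0,"ay":0,"az":0,"claw":0.2},
    {"tx":2.0,"ty":2.0,"tz":0,"ax":0,"ay":0,"az":0,"claw":0.2},
    {"tx":2.0,"ty":2.0,"tz":0,"ax":0,"ay":0,"az":0,"claw":0.2},
    {"tx":2.0,"ty":2.0,"tz":0,"ax":0,"ay":0,"az":0,"claw":0.2},
    {"tx":2.0,"ty":2.0,"tz":0,"ax":0,"ay":0,"az":0,"claw":0.2},
    {"tx":2.0,"ty":2.0,"tz":0,"ax":0,"ay":0,"az":0,"claw":0.2},
    {"tx":2.0,"ty":2.0,"tz":0,"ax":0,"ay":0,"az":0,"claw":0.2},
    {"tx":2.0,"ty":2.0,"tz":0,"ax":0,"ay":0,"az":0,"claw":0.2},
  ],
)

```text
time_s: 26.12
tcp_pos: [0.452, -0.212, 0.2644]
ee_rot: [[0.29, -0.957, 0.0], [-0.957, -0.29, -0.0], [0.0, -0.0, -1.0]]
wrist_force: [-0.1, -0.8, -3.6]
gripper_width: 0.09
gripper_force: 30.0
```

>>> drive_tool(
  rows=[
    {"tx":2.0,"ty":2.0,"tz":0,"ax":0,"ay":0,"az":0,"claw":0.2},
    {"tx":2.0,"ty":2.0,"tz":0,"ax":0,"ay":0,"az":0,"claw":0.2},
    {"tx":1.6,"ty":1.4,"tz":0,"ax":0,"ay":0,"az":0,"claw":0.2},
    {"tx":0.8,"ty":0.7,"tz":0,"ax":0,"ay":0,"az":0,"claw":0.2},
    {"tx":0.3,"ty":0.2,"tz":0,"ax":0,"ay":0,"az":0,"claw":0.2},
    {"tx":0,"ty":0,"tz":0,"ax":0,"ay":0,"az":0,"claw":0.2},
    {"tx":0,"ty":0,"tz":0,"ax":0,"ay":0,"az":0,"claw":0.2},
  ],
)

```text
time_s: 26.7
tcp_pos: [0.4129, -0.2927, 0.2641]
ee_rot: [[0.291, -0.957, 0.0], [-0.957, -0.291, 0.0], [-0.0, -0.0, -1.0]]
wrist_force: [-0.2, -0.6, -2.9]
gripper_width: 0.089
gripper_force: 30.0
```

Run:
```python
from h import *
togo([.4119,-.2946,.15],17.05)
s=sense()
im,d=capture("scene");K,R,t=cam("scene");
P=cloud((K,R,t),d);P[d==0]=np.nan;q=P.reshape(-1,3)
q=q[(q[:,2]>.14)&(q[:,2]<.24)&(np.hypot(q[:,0]-s["tcp_pos"][0],q[:,1]-s["tcp_pos"][1])<.09)]
T=np.array(s["ee_rot"]);l=(q-s["tcp_pos"])@T
k=l[:,2]>.01
print("plaque in tool",k.sum(),np.percentile(l[k],[2,50,98],axis=0).round(4).tolist(),np.linalg.lstsq(np.c_[l[k][:,[0,2]],np.ones(k.sum())],l[k][:,1],rcond=None)[0].round(3))
b=cv2.resize(im[60:230,270:420],None,fx=3,fy=3,interpolation=3);save("rk",b)
```

```text
t 26.7 tcp [ 0.4129 -0.2927  0.2641] yaw_y -163.1 togo cm [ 0.16  0.15 11.41] az -0.002 w 0.089 F [-0.2 -0.6 -2.9] tilt [0. 0.] j [-17.   9. -12.  -0. -69.  34.]
plaque in tool 990 [[-0.0745, -0.0051, 0.0256], [-0.0058, -0.002, 0.0737], [0.0713, 0.004, 0.1221]] [-0.007 -0.001 -0.002]
```

View pics/rk.png

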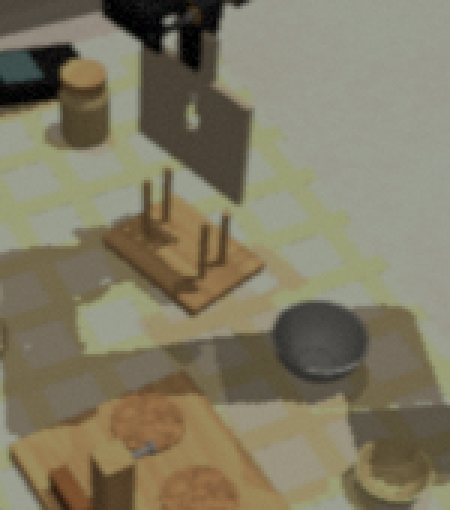

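The plaque hangs upright from the gripper at (195,120) in the crop, over the slot between the dowels at (150,205) and (225,245). I'll lower it slowly.

>>> drive_tool(
  rows=[
    {"tx":0.2,"ty":0.1,"tz":0.8,"ax":0,"ay":0,"az":0,"claw":0.2},
    {"tx":0,"ty":0,"tz":1.5,"ax":0,"ay":0,"az":0,"claw":0.2},
    {"tx":0,"ty":0,"tz":1.2,"ax":0,"ay":0,"az":0,"claw":0.2},
    {"tx":0,"ty":0,"tz":0.6,"ax":0,"ay":0,"az":0,"claw":0.2},
    {"tx":0,"ty":0,"tz":0.6,"ax":0,"ay":0,"az":0,"claw":0.2},
    {"tx":0,"ty":0,"tz":0.6,"ax":0,"ay":0,"az":0,"claw":0.2},
    {"tx":0,"ty":0,"tz":0,"ax":0,"ay":0,"az":0,"claw":0.2},
  ],
)

```text
time_s: 27.33
tcp_pos: [0.412, -0.2947, 0.2099]
ee_rot: [[0.292, -0.956, -0.002], [-0.956, -0.292, 0.001], [-0.001, 0.001, -1.0]]
wrist_force: [0.5, -0.0, -4.1]
gripper_width: 0.091
gripper_force: 30.0
```

Run:
```python
from h import *
togo([.4119,-.2946,.144],17.05)
```

```text
t 27.3 tcp [ 0.412  -0.2947  0.2099] yaw_y -163.0 togo cm [-0.01 -0.01  6.59] az -0.001 w 0.091 F [ 0.5 -0.  -4.1] tilt [-0.002  0.001] j [-17.  11. -17.  -0. -62.  34.]
```

Lower edge is at about 0.080, so it is already 10 mm into the slot with no contact force. Carrying on down.

>>> drive_tool(
  rows=[
    {"tx":0,"ty":0,"tz":1.0,"ax":0,"ay":0,"az":0,"claw":0.2},
    {"tx":0,"ty":0,"tz":1.2,"ax":0,"ay":0,"az":0,"claw":0.2},
    {"tx":0,"ty":0,"tz":1.2,"ax":0,"ay":0,"az":0,"claw":0.2},
    {"tx":0,"ty":0,"tz":1.2,"ax":0,"ay":0,"az":0,"claw":0.2},
    {"tx":0,"ty":0,"tz":0.8,"ax":0,"ay":0,"az":0,"claw":0.2},
    {"tx":0,"ty":0,"tz":0.6,"ax":0,"ay":0,"az":0,"claw":0.2},
    {"tx":0,"ty":0,"tz":0.2,"ax":0,"ay":0,"az":0,"claw":0.2},
    {"tx":0,"ty":0,"tz":0,"ax":0,"ay":0,"az":0,"claw":0.2},
    {"tx":0,"ty":0,"tz":0,"ax":0,"ay":0,"az":0,"claw":0.2},
  ],
)

```text
time_s: 28.08
tcp_pos: [0.4128, -0.2955, 0.1496]
ee_rot: [[0.292, -0.956, 0.001], [-0.956, -0.292, -0.001], [0.001, -0.001, -1.0]]
wrist_force: [-0.1, -0.2, -2.7]
gripper_width: 0.09
gripper_force: 30.0
```

Run:
```python
from h import *
togo([.4119,-.2946,.144],17.05)
```

```text
t 28.1 tcp [ 0.4128 -0.2955  0.1496] yaw_y -163.0 togo cm [-0.11  0.06  0.56] az -0.001 w 0.090 F [-0.1 -0.2 -2.7] tilt [ 0.001 -0.001] j [-17.  15. -22.   0. -53.  34.]
```

>>> drive_tool(
  rows=[
    {"tx":0,"ty":0,"tz":0.2,"ax":0,"ay":0,"az":0,"claw":0.2},
    {"tx":0,"ty":0,"tz":0.2,"ax":0,"ay":0,"az":0,"claw":0.2},
    {"tx":0,"ty":0,"tz":0.1,"ax":0,"ay":0,"az":0,"claw":0.2},
    {"tx":0,"ty":0,"tz":0,"ax":0,"ay":0,"az":0,"claw":0.2},
  ],
)

```text
time_s: 28.42
tcp_pos: [0.4121, -0.2952, 0.1439]
ee_rot: [[0.292, -0.957, -0.0], [-0.957, -0.292, 0.0], [-0.0, 0.0, -1.0]]
wrist_force: [0.1, 0.7, -4.0]
gripper_width: 0.089
gripper_force: 30.0
```

>>> drive_tool(
  rows=[
    {"tx":0,"ty":0,"tz":0.1,"ax":0,"ay":0,"az":0,"claw":0.2},
    {"tx":0,"ty":0,"tz":0,"ax":0,"ay":0,"az":0,"claw":0.2},
    {"tx":0,"ty":0,"tz":0,"ax":0,"ay":0,"az":0,"claw":0.2},
  ],
)

```text
time_s: 28.67
tcp_pos: [0.4126, -0.2954, 0.1433]
ee_rot: [[0.292, -0.956, 0.001], [-0.956, -0.292, -0.0], [0.001, -0.0, -1.0]]
wrist_force: [-0.3, 0.4, -3.0]
gripper_width: 0.089
gripper_force: 30.0
```

>>> drive_tool(
  rows=[
    {"tx":0,"ty":0,"tz":0.15,"ax":0,"ay":0,"az":0,"claw":0.2},
    {"tx":0,"ty":0,"tz":0,"ax":0,"ay":0,"az":0,"claw":0.2},
    {"tx":0,"ty":0,"tz":0,"ax":0,"ay":0,"az":0,"claw":0.2},
  ],
)

```text
time_s: 28.92
tcp_pos: [0.4128, -0.2954, 0.1433]
ee_rot: [[0.292, -0.956, 0.001], [-0.956, -0.292, -0.001], [0.001, -0.001, -1.0]]
wrist_force: [-1.5, 3.2, 5.8]
gripper_width: 0.093
gripper_force: 30.0
```

>>> drive_tool(
  rows=[
    {"tx":0,"ty":0,"tz":0,"ax":0,"ay":0,"az":0,"claw":1.2},
    {"tx":0,"ty":0,"tz":0,"ax":0,"ay":0,"az":0,"claw":1.6},
    {"tx":0,"ty":0,"tz":0,"ax":0,"ay":0,"az":0,"claw":2.5},
    {"tx":0,"ty":0,"tz":0,"ax":0,"ay":0,"az":0,"claw":4},
    {"tx":0,"ty":0,"tz":0,"ax":0,"ay":0,"az":0,"claw":5},
    {"tx":0,"ty":0,"tz":0,"ax":0,"ay":0,"az":0,"claw":6},
    {"tx":0,"ty":0,"tz":0,"ax":0,"ay":0,"az":0,"claw":6},
    {"tx":0,"ty":0,"tz":0,"ax":0,"ay":0,"az":0,"claw":6},
  ],
)

```text
time_s: 29.58
tcp_pos: [0.4123, -0.2952, 0.1415]
ee_rot: [[0.292, -0.957, -0.0], [-0.957, -0.292, 0.0], [-0.0, 0.0, -1.0]]
wrist_force: [0.6, 0.6, 0.1]
gripper_width: 0.551
gripper_force: 0.0
```

>>> drive_tool(
  rows=[
    {"tx":0,"ty":0,"tz":-1.0,"ax":0,"ay":0,"az":0,"claw":6},
    {"tx":0,"ty":0,"tz":-2.5,"ax":0,"ay":0,"az":0,"claw":6},
    {"tx":0,"ty":0,"tz":-3.0,"ax":0,"ay":0,"az":0,"claw":6},
    {"tx":0,"ty":0,"tz":-3.0,"ax":0,"ay":0,"az":0,"claw":6},
    {"tx":0,"ty":0,"tz":-2.5,"ax":0,"ay":0,"az":0,"claw":8.7},
    {"tx":0,"ty":0,"tz":0,"ax":0,"ay":0,"az":0,"claw":8.7},
  ],
)

```text
time_s: 30.08
tcp_pos: [0.415, -0.2969, 0.2685]
ee_rot: [[0.293, -0.956, 0.011], [-0.956, -0.293, -0.006], [0.009, -0.009, -1.0]]
wrist_force: [0.8, -0.3, -1.1]
gripper_width: 0.763
gripper_force: 0.0
```

Run:
```python
from h import *
from scipy.optimize import least_squares
out=[];PP={}
for n in("top","scene"):
    im,d=capture(n);out.append(im);P=cloud(cam(n),d);P[d==0]=np.nan;P=P.reshape(-1,3);PP[n]=P
    y=np.radians(17.05);e=np.array([np.cos(y),np.sin(y)]);u=np.array([-e[1],e[0]])
    r=P[:,:2]-[.4119,-.2946];l=np.c_[r@e,r@u,P[:,2]]
    q=l[(abs(l[:,0])<.02)&(abs(l[:,1])<.09)&(l[:,2]>.1)&(l[:,2]<.2)]
    print("plaque in rack",n,len(q),np.percentile(q,[2,50,98],axis=0).round(4).tolist(),q[:,2].max())
b=cv2.resize(out[1][100:250,270:420],None,fx=2.4,fy=2.4,interpolation=3)
c=cv2.resize(out[0][200:350,130:220],None,fx=2.4,fy=2.4,interpolation=3);save("rk2",np.hstack([b,c]))
for n,(g,z,r) in dict(vase=((.52,.309),(.02,.08),.027),tumbler=((.4315,.308),(.02,.088),.031),cup=((.3475,.303),(.02,.07),.029)).items():
    for k,P in PP.items():
        q=P[(P[:,2]>z[0])&(P[:,2]<z[1])];g0=np.array(g)
        for _ in range(6):
            w=q[abs(np.linalg.norm(q[:,:2]-g0,axis=1)-r)<.01]
            g0=least_squares(lambda c:np.linalg.norm(w[:,:2]-c,axis=1)-r,g0,loss="soft_l1",f_scale=.002).x
        print(n,k,g0.round(4),len(w))
togo([.347,.3022,.17],94.8)
```

```text
Traceback (most recent call last):
IndexError: index -1 is out of bounds for axis 0 with size 0
```

```bash
cat > chk.py <<'E'
from h import *
from scipy.optimize import least_squares
def pots(PP,G):
  for n,(g,z,r) in G.items():
    for k,P in PP.items():
        q=P[(P[:,2]>z[0])&(P[:,2]<z[1])];g0=np.array(g)
        for _ in range(6):
            w=q[abs(np.linalg.norm(q[:,:2]-g0,axis=1)-r)<.01]
            if len(w)<20: break
            g0=least_squares(lambda c:np.linalg.norm(w[:,:2]-c,axis=1)-r,g0,loss="soft_l1",f_scale=.002).x
        print(n,k,g0.round(4),len(w))
def rack(P,n):
    y=np.radians(17.05);e=np.array([np.cos(y),np.sin(y)]);u=np.array([-e[1],e[0]])
    r=P[:,:2]-[.4119,-.2946];l=np.c_[r@e,r@u,P[:,2]]
    for z in((.1,.13),(.145,.195)):
        q=l[(abs(l[:,0])<.03)&(abs(l[:,1])<.09)&(l[:,2]>z[0])&(l[:,2]<z[1])]
        if len(q):print("plaque in rack",n,len(q),np.percentile(q,[2,50,98],axis=0).round(4).tolist(),q[:,2].max())
def clouds():
    PP={};out={}
    for n in("top","scene"):
        im,d=capture(n);out[n]=im;P=cloud(cam(n),d);P[d==0]=np.nan;PP[n]=P.reshape(-1,3)
    return PP,out
E
python3 - <<'E'
from chk import *
PP,out=clouds()
for n,P in PP.items(): rack(P,n)
b=cv2.resize(out["scene"][100:250,270:420],None,fx=2.4,fy=2.4,interpolation=3)
c=cv2.resize(out["top"][200:350,130:220],None,fx=2.4,fy=2.4,interpolation=3);save("rk2",np.hstack([b,c]))
pots(PP,dict(vase=((.52,.309),(.02,.08),.027),tumbler=((.4315,.308),(.02,.088),.031),cup=((.3475,.303),(.02,.07),.029)))
togo([.347,.3022,.17],94.8)
E
```

```text
plaque in rack scene 255 [[-0.0019, -0.0732, 0.1009], [0.0024, 0.008, 0.1156], [0.0051, 0.0745, 0.1293]] 0.12983787602878377
plaque in rack scene 145 [[-0.0038, -0.0265, 0.1462], [0.0021, 0.0023, 0.1667], [0.0052, 0.0252, 0.1803]] 0.18168760554170657
vase top [0.5205 0.3095] 164
vase scene [0.5188 0.3085] 241
tumbler top [0.4309 0.3052] 448
tumbler scene [0.4314 0.309 ] 661
cup top [0.3472 0.3005] 331
cup scene [0.3476 0.3031] 446
t 30.2 tcp [ 0.412  -0.295   0.2617] yaw_y -163.1 togo cm [-59.02 -11.19   9.2 ] az -1.359 w 0.892 F [-0.1  0.7 -1.2] tilt [0. 0.] j [-17.   9. -12.  -0. -69.  34.]
```

View pics/rk2.png

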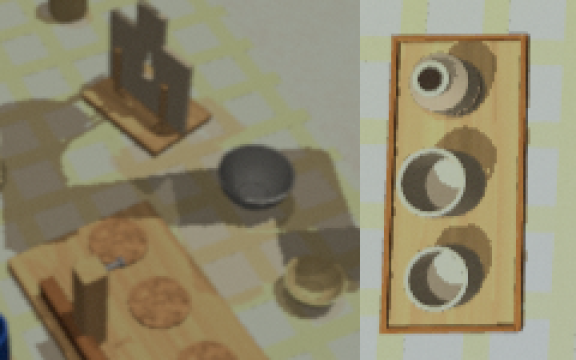

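The plaque stands upright and fully down in the rack, with its tab top at 0.180 so its centre is at about 0.075. All three pots are upright on the tray. Now the returns, in the order cup, tumbler, vase.

>>> drive_tool(
  rows=[
    {"tx":0,"ty":0,"tz":0,"ax":0,"ay":0,"az":0.119,"claw":8.7},
    {"tx":0,"ty":0,"tz":0,"ax":0,"ay":0,"az":0.119,"claw":8.7},
    {"tx":0,"ty":0,"tz":0,"ax":0,"ay":0,"az":0.119,"claw":8.7},
    {"tx":0,"ty":0,"tz":0,"ax":0,"ay":0,"az":0.119,"claw":8.7},
    {"tx":0,"ty":0,"tz":0,"ax":0,"ay":0,"az":0.119,"claw":8.7},
    {"tx":0,"ty":0,"tz":0,"ax":0,"ay":0,"az":0.119,"claw":8.7},
    {"tx":0,"ty":0,"tz":0,"ax":0,"ay":0,"az":0.119,"claw":8.7},
    {"tx":0,"ty":0,"tz":0,"ax":0,"ay":0,"az":0.119,"claw":8.7},
    {"tx":0,"ty":0,"tz":0,"ax":0,"ay":0,"az":0.119,"claw":8.7},
    {"tx":0,"ty":0,"tz":0,"ax":0,"ay":0,"az":0.119,"claw":8.7},
  ],
)

```text
time_s: 31.07
tcp_pos: [0.4115, -0.2949, 0.26]
ee_rot: [[-0.783, -0.622, -0.003], [-0.622, 0.783, 0.001], [0.002, 0.003, -1.0]]
wrist_force: [-0.2, 0.6, -0.8]
gripper_width: 0.996
gripper_force: 0.0
```

>>> drive_tool(
  rows=[
    {"tx":0,"ty":0,"tz":0,"ax":0,"ay":0,"az":0.119,"claw":8.7},
    {"tx":0,"ty":0,"tz":0,"ax":0,"ay":0,"az":0.119,"claw":8.7},
    {"tx":0,"ty":0,"tz":0,"ax":0,"ay":0,"az":0.119,"claw":8.7},
    {"tx":0,"ty":0,"tz":0,"ax":0,"ay":0,"az":0.119,"claw":8.7},
    {"tx":0,"ty":0,"tz":0,"ax":0,"ay":0,"az":0.117,"claw":8.7},
    {"tx":0,"ty":0,"tz":0,"ax":0,"ay":0,"az":0,"claw":8.7},
  ],
)

```text
time_s: 31.57
tcp_pos: [0.4115, -0.2949, 0.2601]
ee_rot: [[-0.997, -0.082, -0.003], [-0.082, 0.997, 0.001], [0.003, 0.002, -1.0]]
wrist_force: [0.3, -0.1, 0.2]
gripper_width: 0.999
gripper_force: 0.0
```

Run:
```python
from h import *
togo([.3473,.3022,.17],94.8)
```

```text
t 31.6 tcp [ 0.4115 -0.2949  0.2601] yaw_y 94.7 togo cm [ 1.5  60.02  9.11] az -0.002 w 0.999 F [ 0.3 -0.1  0.2] tilt [-0.003  0.001] j [-17.   9. -12.  -0. -69. -68.]
```

>>> drive_tool(
  rows=[
    {"tx":0,"ty":3.8,"tz":0,"ax":0,"ay":0,"az":0,"claw":8.7},
    {"tx":0,"ty":3.8,"tz":0,"ax":0,"ay":0,"az":0,"claw":8.7},
    {"tx":0,"ty":3.8,"tz":0,"ax":0,"ay":0,"az":0,"claw":8.7},
    {"tx":0,"ty":3.8,"tz":0,"ax":0,"ay":0,"az":0,"claw":8.7},
    {"tx":0,"ty":3.8,"tz":0,"ax":0,"ay":0,"az":0,"claw":8.7},
    {"tx":0,"ty":3.8,"tz":0,"ax":0,"ay":0,"az":0,"claw":8.7},
    {"tx":0,"ty":3.8,"tz":0,"ax":0,"ay":0,"az":0,"claw":8.7},
    {"tx":0,"ty":3.8,"tz":0,"ax":0,"ay":0,"az":0,"claw":8.7},
    {"tx":0,"ty":3.8,"tz":0,"ax":0,"ay":0,"az":0,"claw":8.7},
    {"tx":0,"ty":3.8,"tz":0,"ax":0,"ay":0,"az":0,"claw":8.7},
  ],
)

```text
time_s: 32.4
tcp_pos: [0.3794, 0.0849, 0.2611]
ee_rot: [[-0.996, -0.087, -0.001], [-0.087, 0.996, -0.0], [0.001, -0.0, -1.0]]
wrist_force: [0.3, 0.5, -0.1]
gripper_width: 1.0
gripper_force: 0.0
```

>>> drive_tool(
  rows=[
    {"tx":0.3,"ty":3.8,"tz":0,"ax":0,"ay":0,"az":0,"claw":8.7},
    {"tx":0.3,"ty":3.8,"tz":0,"ax":0,"ay":0,"az":0,"claw":8.7},
    {"tx":0.3,"ty":3.8,"tz":0,"ax":0,"ay":0,"az":0,"claw":8.7},
    {"tx":0.3,"ty":3.8,"tz":0,"ax":0,"ay":0,"az":0,"claw":8.7},
    {"tx":0.3,"ty":3.8,"tz":0,"ax":0,"ay":0,"az":0,"claw":8.7},
    {"tx":0,"ty":2.5,"tz":0,"ax":0,"ay":0,"az":0,"claw":8.7},
    {"tx":0,"ty":0,"tz":0,"ax":0,"ay":0,"az":0,"claw":8.7},
    {"tx":0,"ty":0,"tz":0,"ax":0,"ay":0,"az":0,"claw":8.7},
  ],
)

```text
time_s: 33.07
tcp_pos: [0.3469, 0.2971, 0.2603]
ee_rot: [[-0.996, -0.088, -0.002], [-0.088, 0.996, -0.003], [0.002, -0.003, -1.0]]
wrist_force: [-0.3, 0.5, 0.6]
gripper_width: 0.994
gripper_force: 0.0
```

Run:
```python
from h import *
togo([.3476,.3025,.0382],94.8)
```

```text
t 33.1 tcp [0.3469 0.2971 0.2603] yaw_y 95.1 togo cm [-0.16  0.59 22.2 ] az 0.005 w 0.994 F [-0.3  0.5  0.6] tilt [-0.002 -0.003] j [  61.    4.  -18.   -0.  -68. -146.]
```

>>> drive_tool(
  rows=[
    {"tx":-0.1,"ty":0.4,"tz":2.5,"ax":0,"ay":0,"az":0,"claw":8.7},
    {"tx":0,"ty":0,"tz":3.0,"ax":0,"ay":0,"az":0,"claw":8.7},
    {"tx":0,"ty":0,"tz":3.0,"ax":0,"ay":0,"az":0,"claw":8.7},
    {"tx":0,"ty":0,"tz":3.0,"ax":0,"ay":0,"az":0,"claw":8.7},
    {"tx":0,"ty":0,"tz":3.0,"ax":0,"ay":0,"az":0,"claw":8.7},
    {"tx":0,"ty":0,"tz":2.5,"ax":0,"ay":0,"az":0,"claw":8.7},
    {"tx":0,"ty":0,"tz":2.5,"ax":0,"ay":0,"az":0,"claw":8.7},
    {"tx":0,"ty":0,"tz":1.6,"ax":0,"ay":0,"az":0,"claw":8.7},
    {"tx":0,"ty":0,"tz":0,"ax":0,"ay":0,"az":0,"claw":8.7},
    {"tx":0,"ty":0,"tz":0,"ax":0,"ay":0,"az":0,"claw":8.7},
  ],
)

```text
time_s: 33.9
tcp_pos: [0.3482, 0.2991, 0.0502]
ee_rot: [[-0.996, -0.084, -0.001], [-0.084, 0.996, -0.002], [0.001, -0.002, -1.0]]
wrist_force: [0.2, 0.8, 0.0]
gripper_width: 1.0
gripper_force: 0.0
```

Run:
```python
from h import *
togo([.3476,.3025,.0382],94.8)
```

```text
t 33.9 tcp [0.3482 0.2991 0.0502] yaw_y 94.8 togo cm [0.03 0.34 1.2 ] az 0.000 w 1.000 F [0.2 0.8 0. ] tilt [-0.001 -0.002] j [  61.   19.  -35.    0.  -37. -146.]
```

>>> drive_tool(
  rows=[
    {"tx":0,"ty":0.2,"tz":0.7,"ax":0,"ay":0,"az":0,"claw":8.7},
    {"tx":0,"ty":0,"tz":0.4,"ax":0,"ay":0,"az":0,"claw":8.7},
    {"tx":0,"ty":0,"tz":0,"ax":0,"ay":0,"az":0,"claw":5},
    {"tx":0,"ty":0,"tz":0,"ax":0,"ay":0,"az":0,"claw":5},
    {"tx":0,"ty":0,"tz":0,"ax":0,"ay":0,"az":0,"claw":5},
    {"tx":0,"ty":0,"tz":0,"ax":0,"ay":0,"az":0,"claw":5},
    {"tx":0,"ty":0,"tz":0,"ax":0,"ay":0,"az":0,"claw":5},
    {"tx":0,"ty":0,"tz":0,"ax":0,"ay":0,"az":0,"claw":5},
    {"tx":0,"ty":0,"tz":0,"ax":0,"ay":0,"az":0,"claw":5},
    {"tx":0,"ty":0,"tz":0,"ax":0,"ay":0,"az":0,"claw":5},
  ],
)

```text
time_s: 34.73
tcp_pos: [0.3481, 0.3027, 0.0398]
ee_rot: [[-0.996, -0.084, 0.0], [-0.084, 0.996, 0.0], [-0.0, 0.0, -1.0]]
wrist_force: [-0.8, 1.1, 1.9]
gripper_width: 0.66
gripper_force: 30.0
```

>>> drive_tool(
  rows=[
    {"tx":0,"ty":0,"tz":0,"ax":0,"ay":0,"az":0,"claw":5},
    {"tx":0,"ty":0,"tz":0,"ax":0,"ay":0,"az":0,"claw":5},
    {"tx":0,"ty":0,"tz":0,"ax":0,"ay":0,"az":0,"claw":5},
  ],
)

```text
time_s: 34.98
tcp_pos: [0.3481, 0.3027, 0.0398]
ee_rot: [[-0.996, -0.084, 0.0], [-0.084, 0.996, 0.0], [-0.0, 0.0, -1.0]]
wrist_force: [-1.3, 0.7, 4.9]
gripper_width: 0.659
gripper_force: 30.0
```

Run:
```python
from h import *
togo([.553,-.0867,.15],94.8)
```

```text
t 35.0 tcp [0.3481 0.3027 0.0398] yaw_y 94.8 togo cm [-17.15 -40.52 -11.03] az 0.000 w 0.659 F [-1.3  0.7  4.9] tilt [0. 0.] j [  61.   20.  -35.    0.  -35. -146.]
```

>>> drive_tool(
  rows=[
    {"tx":0,"ty":0,"tz":-0.8,"ax":0,"ay":0,"az":0,"claw":5.0},
    {"tx":0,"ty":0,"tz":-2.0,"ax":0,"ay":0,"az":0,"claw":5.0},
    {"tx":0,"ty":0,"tz":-2.6,"ax":0,"ay":0,"az":0,"claw":5.0},
    {"tx":0,"ty":0,"tz":-2.6,"ax":0,"ay":0,"az":0,"claw":5.0},
    {"tx":0,"ty":-0.7,"tz":-2.0,"ax":0,"ay":0,"az":0,"claw":5.0},
    {"tx":-0.6,"ty":-2.0,"tz":-1.0,"ax":0,"ay":0,"az":0,"claw":5.0},
    {"tx":-1.2,"ty":-2.8,"tz":0,"ax":0,"ay":0,"az":0,"claw":5.0},
    {"tx":-1.3,"ty":-2.8,"tz":0,"ax":0,"ay":0,"az":0,"claw":5.0},
    {"tx":-1.3,"ty":-2.8,"tz":0,"ax":0,"ay":0,"az":0,"claw":5.0},
    {"tx":-1.3,"ty":-2.8,"tz":0,"ax":0,"ay":0,"az":0,"claw":5.0},
  ],
)

```text
time_s: 35.82
tcp_pos: [0.4164, 0.1671, 0.1496]
ee_rot: [[-0.996, -0.084, -0.001], [-0.084, 0.996, -0.0], [0.001, -0.0, -1.0]]
wrist_force: [-0.1, 0.2, -2.1]
gripper_width: 0.66
gripper_force: 30.0
```

>>> drive_tool(
  rows=[
    {"tx":-1.3,"ty":-2.8,"tz":0,"ax":0,"ay":0,"az":0,"claw":5.0},
    {"tx":-1.3,"ty":-2.8,"tz":0,"ax":0,"ay":0,"az":0,"claw":5.0},
    {"tx":-1.3,"ty":-2.8,"tz":0,"ax":0,"ay":0,"az":0,"claw":5.0},
    {"tx":-1.3,"ty":-2.8,"tz":0,"ax":0,"ay":0,"az":0,"claw":5.0},
    {"tx":-1.3,"ty":-2.8,"tz":0,"ax":0,"ay":0,"az":0,"claw":5.0},
    {"tx":-1.3,"ty":-2.8,"tz":0,"ax":0,"ay":0,"az":0,"claw":5.0},
    {"tx":-1.3,"ty":-2.8,"tz":0,"ax":0,"ay":0,"az":0,"claw":5.0},
    {"tx":-1.3,"ty":-2.6,"tz":0,"ax":0,"ay":0,"az":0,"claw":5.0},
    {"tx":-0.8,"ty":-2.0,"tz":0,"ax":0,"ay":0,"az":0,"claw":5.0},
    {"tx":-0.3,"ty":-0.8,"tz":0,"ax":0,"ay":0,"az":0,"claw":5.0},
  ],
)

```text
time_s: 36.65
tcp_pos: [0.5525, -0.0732, 0.1489]
ee_rot: [[-0.997, -0.081, -0.001], [-0.081, 0.997, -0.0], [0.001, -0.0, -1.0]]
wrist_force: [-0.0, 1.5, -1.7]
gripper_width: 0.658
gripper_force: 30.0
```

Run:
```python
from h import *
togo([.5535,-.0867,.0555],94.8)
```

```text
t 36.6 tcp [ 0.5525 -0.0732  0.1489] yaw_y 94.6 togo cm [-0.   -1.35  9.34] az -0.003 w 0.658 F [-0.   1.5 -1.7] tilt [-0.001 -0.   ] j [  9.  19. -15.   0. -56. -94.]
```

>>> drive_tool(
  rows=[
    {"tx":0,"ty":-0.8,"tz":0,"ax":0,"ay":0,"az":0,"claw":5.0},
    {"tx":0,"ty":-0.3,"tz":0.8,"ax":0,"ay":0,"az":0,"claw":5.0},
    {"tx":0,"ty":0,"tz":1.8,"ax":0,"ay":0,"az":0,"claw":5.0},
    {"tx":0,"ty":0,"tz":2.0,"ax":0,"ay":0,"az":0,"claw":5.0},
    {"tx":0,"ty":0,"tz":1.8,"ax":0,"ay":0,"az":0,"claw":5.0},
    {"tx":0,"ty":0,"tz":1.2,"ax":0,"ay":0,"az":0,"claw":5.0},
    {"tx":0,"ty":0,"tz":0.8,"ax":0,"ay":0,"az":0,"claw":5.0},
    {"tx":0,"ty":0,"tz":0.3,"ax":0,"ay":0,"az":0,"claw":5.0},
    {"tx":0,"ty":0,"tz":0,"ax":0,"ay":0,"az":0,"claw":5.0},
    {"tx":0,"ty":0,"tz":0,"ax":0,"ay":0,"az":0,"claw":5.0},
  ],
)

```text
time_s: 37.48
tcp_pos: [0.5533, -0.0814, 0.0631]
ee_rot: [[-0.996, -0.085, 0.001], [-0.085, 0.996, -0.0], [-0.001, -0.0, -1.0]]
wrist_force: [0.3, 0.8, -1.7]
gripper_width: 0.658
gripper_force: 30.0
```

Run:
```python
from h import *
togo([.5535,-.0867,.0555],94.8)
```

```text
t 37.5 tcp [ 0.5533 -0.0814  0.0631] yaw_y 94.8 togo cm [ 0.02 -0.53  0.76] az 0.001 w 0.658 F [ 0.3  0.8 -1.7] tilt [ 0.001 -0.   ] j [  8.  25. -20.   0. -44. -93.]
```

>>> drive_tool(
  rows=[
    {"tx":0,"ty":-0.4,"tz":0.2,"ax":0,"ay":0,"az":0,"claw":5.0},
    {"tx":0,"ty":-0.1,"tz":0.3,"ax":0,"ay":0,"az":0,"claw":5.0},
    {"tx":0,"ty":0,"tz":0.2,"ax":0,"ay":0,"az":0,"claw":5.0},
    {"tx":0,"ty":0,"tz":0,"ax":0,"ay":0,"az":0,"claw":5.0},
    {"tx":0,"ty":0,"tz":0,"ax":0,"ay":0,"az":0,"claw":5.0},
  ],
)

```text
time_s: 37.9
tcp_pos: [0.5536, -0.0869, 0.0559]
ee_rot: [[-0.996, -0.084, 0.001], [-0.084, 0.996, -0.0], [-0.001, -0.0, -1.0]]
wrist_force: [0.1, -0.9, 0.7]
gripper_width: 0.658
gripper_force: 30.0
```

Down on the coaster, since the weight is off the gripper. Release, rise and go to the tumbler.

>>> drive_tool(
  rows=[
    {"tx":0,"ty":0,"tz":0,"ax":0,"ay":0,"az":0,"claw":6.0},
    {"tx":0,"ty":0,"tz":0,"ax":0,"ay":0,"az":0,"claw":7},
    {"tx":0,"ty":0,"tz":0,"ax":0,"ay":0,"az":0,"claw":8.0},
    {"tx":0,"ty":0,"tz":0,"ax":0,"ay":0,"az":0,"claw":8},
    {"tx":0,"ty":0,"tz":0,"ax":0,"ay":0,"az":0,"claw":8},
    {"tx":0,"ty":0,"tz":0,"ax":0,"ay":0,"az":0,"claw":8},
    {"tx":0,"ty":0,"tz":0,"ax":0,"ay":0,"az":0,"claw":8},
    {"tx":0,"ty":0,"tz":-2.5,"ax":0,"ay":0,"az":0,"claw":8},
    {"tx":0,"ty":0,"tz":-3.5,"ax":0,"ay":0,"az":0,"claw":8},
    {"tx":0,"ty":0,"tz":-3.5,"ax":0,"ay":0,"az":0,"claw":8},
  ],
)

```text
time_s: 38.73
tcp_pos: [0.5525, -0.0868, 0.1507]
ee_rot: [[-0.996, -0.084, -0.003], [-0.084, 0.996, -0.0], [0.003, -0.0, -1.0]]
wrist_force: [0.5, -0.2, -0.4]
gripper_width: 0.922
gripper_force: 0.0
```

>>> drive_tool(
  rows=[
    {"tx":0.9,"ty":3.7,"tz":-1.5,"ax":0,"ay":0,"az":0,"claw":8.7},
    {"tx":0.9,"ty":3.7,"tz":0,"ax":0,"ay":0,"az":0,"claw":8.7},
    {"tx":0.9,"ty":3.7,"tz":0,"ax":0,"ay":0,"az":0,"claw":8.7},
    {"tx":0.9,"ty":3.7,"tz":0,"ax":0,"ay":0,"az":0,"claw":8.7},
    {"tx":0.9,"ty":3.7,"tz":0,"ax":0,"ay":0,"az":0,"claw":8.7},
    {"tx":0.9,"ty":3.7,"tz":0,"ax":0,"ay":0,"az":0,"claw":8.7},
    {"tx":0.9,"ty":3.7,"tz":0,"ax":0,"ay":0,"az":0,"claw":8.7},
    {"tx":0.9,"ty":3.7,"tz":0,"ax":0,"ay":0,"az":0,"claw":8.7},
    {"tx":0.9,"ty":3.7,"tz":0,"ax":0,"ay":0,"az":0,"claw":8.7},
    {"tx":0.6,"ty":3.7,"tz":0,"ax":0,"ay":0,"az":0,"claw":8.7},
  ],
)

```text
time_s: 39.57
tcp_pos: [0.4343, 0.2762, 0.1658]
ee_rot: [[-0.996, -0.084, 0.0], [-0.084, 0.996, 0.0], [-0.0, 0.0, -1.0]]
wrist_force: [1.1, -1.1, 0.2]
gripper_width: 0.997
gripper_force: 0.0
```

>>> drive_tool(
  rows=[
    {"tx":0,"ty":3.4,"tz":0,"ax":0,"ay":0,"az":0,"claw":8.7},
    {"tx":0,"ty":0,"tz":0,"ax":0,"ay":0,"az":0,"claw":8.7},
    {"tx":0,"ty":0,"tz":0,"ax":0,"ay":0,"az":0,"claw":8.7},
  ],
)

```text
time_s: 39.82
tcp_pos: [0.4323, 0.3102, 0.1653]
ee_rot: [[-0.996, -0.087, -0.0], [-0.087, 0.996, -0.0], [0.0, -0.0, -1.0]]
wrist_force: [0.4, 0.0, -0.0]
gripper_width: 1.002
gripper_force: 0.0
```

Run:
```python
from h import *
togo([.4315,.3075,.048],94.8)
```

```text
t 39.8 tcp [0.4323 0.3102 0.1653] yaw_y 95.0 togo cm [ 0.1  -0.26 11.73] az 0.003 w 1.002 F [ 0.4  0.  -0. ] tilt [-0. -0.] j [  53.   16.  -17.   -0.  -57. -138.]
```

>>> drive_tool(
  rows=[
    {"tx":0.1,"ty":-0.3,"tz":2.0,"ax":0,"ay":0,"az":0,"claw":8.7},
    {"tx":0,"ty":0,"tz":2.5,"ax":0,"ay":0,"az":0,"claw":8.7},
    {"tx":0,"ty":0,"tz":2.5,"ax":0,"ay":0,"az":0,"claw":8.7},
    {"tx":0,"ty":0,"tz":2.3,"ax":0,"ay":0,"az":0,"claw":8.7},
    {"tx":0,"ty":0,"tz":1.6,"ax":0,"ay":0,"az":0,"claw":8.7},
    {"tx":0,"ty":0,"tz":0.7,"ax":0,"ay":0,"az":0,"claw":8.7},
    {"tx":0,"ty":0,"tz":0,"ax":0,"ay":0,"az":0,"claw":8.7},
    {"tx":0,"ty":0,"tz":0,"ax":0,"ay":0,"az":0,"claw":8.7},
  ],
)

```text
time_s: 40.48
tcp_pos: [0.4326, 0.3052, 0.05]
ee_rot: [[-0.997, -0.083, 0.0], [-0.083, 0.997, 0.0], [-0.0, 0.0, -1.0]]
wrist_force: [0.3, -0.3, 1.0]
gripper_width: 0.998
gripper_force: 0.0
```

>>> drive_tool(
  rows=[
    {"tx":0,"ty":0,"tz":0,"ax":0,"ay":0,"az":0,"claw":5.3},
    {"tx":0,"ty":0,"tz":0,"ax":0,"ay":0,"az":0,"claw":5.3},
    {"tx":0,"ty":0,"tz":0,"ax":0,"ay":0,"az":0,"claw":5.3},
    {"tx":0,"ty":0,"tz":0,"ax":0,"ay":0,"az":0,"claw":5.3},
    {"tx":0,"ty":0,"tz":0,"ax":0,"ay":0,"az":0,"claw":5.3},
    {"tx":0,"ty":0,"tz":0,"ax":0,"ay":0,"az":0,"claw":5.3},
    {"tx":0,"ty":0,"tz":0,"ax":0,"ay":0,"az":0,"claw":5.3},
    {"tx":0,"ty":0,"tz":0,"ax":0,"ay":0,"az":0,"claw":5.3},
    {"tx":0,"ty":0,"tz":0,"ax":0,"ay":0,"az":0,"claw":5.3},
    {"tx":0,"ty":0,"tz":0,"ax":0,"ay":0,"az":0,"claw":5.3},
  ],
)

```text
time_s: 41.32
tcp_pos: [0.4326, 0.3064, 0.0503]
ee_rot: [[-0.996, -0.084, 0.001], [-0.084, 0.996, 0.002], [-0.002, 0.002, -1.0]]
wrist_force: [-0.6, 2.0, 6.4]
gripper_width: 0.695
gripper_force: 30.0
```

Run:
```python
from h import *
togo([.5367,.1169,.12],94.8)
```

```text
t 41.3 tcp [0.4326 0.3064 0.0503] yaw_y 94.8 togo cm [ -8.79 -19.75  -6.99] az 0.000 w 0.695 F [-0.6  2.   6.4] tilt [0.001 0.002] j [  53.   24.  -25.    0.  -41. -138.]
```

>>> drive_tool(
  rows=[
    {"tx":0,"ty":0,"tz":-0.8,"ax":0,"ay":0,"az":0,"claw":5.3},
    {"tx":0,"ty":0,"tz":-1.8,"ax":0,"ay":0,"az":0,"claw":5.3},
    {"tx":0,"ty":0,"tz":-2.2,"ax":0,"ay":0,"az":0,"claw":5.3},
    {"tx":0,"ty":-0.7,"tz":-1.5,"ax":0,"ay":0,"az":0,"claw":5.3},
    {"tx":0,"ty":-1.8,"tz":-0.7,"ax":0,"ay":0,"az":0,"claw":5.3},
    {"tx":-0.5,"ty":-2.4,"tz":0,"ax":0,"ay":0,"az":0,"claw":5.3},
    {"tx":-1.0,"ty":-2.6,"tz":0,"ax":0,"ay":0,"az":0,"claw":5.3},
    {"tx":-1.5,"ty":-2.6,"tz":0,"ax":0,"ay":0,"az":0,"claw":5.3},
    {"tx":-1.7,"ty":-2.6,"tz":0,"ax":0,"ay":0,"az":0,"claw":5.3},
    {"tx":-1.7,"ty":-2.6,"tz":0,"ax":0,"ay":0,"az":0,"claw":5.3},
  ],
)

```text
time_s: 42.15
tcp_pos: [0.5074, 0.1554, 0.1185]
ee_rot: [[-0.997, -0.083, -0.004], [-0.083, 0.997, -0.002], [0.004, -0.002, -1.0]]
wrist_force: [0.1, 1.2, -2.4]
gripper_width: 0.698
gripper_force: 30.0
```

>>> drive_tool(
  rows=[
    {"tx":-1.4,"ty":-2.2,"tz":0,"ax":0,"ay":0,"az":0,"claw":5.3},
    {"tx":-0.8,"ty":-1.4,"tz":0,"ax":0,"ay":0,"az":0,"claw":5.3},
    {"tx":-0.3,"ty":-0.6,"tz":0,"ax":0,"ay":0,"az":0,"claw":5.3},
    {"tx":0,"ty":0,"tz":0,"ax":0,"ay":0,"az":0,"claw":5.3},
    {"tx":0,"ty":0,"tz":0,"ax":0,"ay":0,"az":0,"claw":5.3},
  ],
)

```text
time_s: 42.57
tcp_pos: [0.5359, 0.1177, 0.1187]
ee_rot: [[-0.997, -0.082, -0.003], [-0.082, 0.997, -0.001], [0.003, -0.001, -1.0]]
wrist_force: [0.1, 0.4, -2.6]
gripper_width: 0.694
gripper_force: 30.0
```

Run:
```python
from h import *
togo([.5375,.1165,.0655],94.8)
```

```text
t 42.6 tcp [0.5359 0.1177 0.1187] yaw_y 94.7 togo cm [-0.17 -0.13  5.32] az -0.001 w 0.694 F [ 0.1  0.4 -2.6] tilt [-0.003 -0.001] j [  29.   20.  -18.   -0.  -51. -115.]
```

>>> drive_tool(
  rows=[
    {"tx":-0.1,"ty":-0.2,"tz":0.8,"ax":0,"ay":0,"az":0,"claw":5.3},
    {"tx":0,"ty":0,"tz":1.3,"ax":0,"ay":0,"az":0,"claw":5.3},
    {"tx":0,"ty":0,"tz":1.2,"ax":0,"ay":0,"az":0,"claw":5.3},
    {"tx":0,"ty":0,"tz":0.9,"ax":0,"ay":0,"az":0,"claw":5.3},
    {"tx":0,"ty":0,"tz":0.5,"ax":0,"ay":0,"az":0,"claw":5.3},
    {"tx":0,"ty":0,"tz":0.2,"ax":0,"ay":0,"az":0,"claw":5.3},
    {"tx":0,"ty":0,"tz":0,"ax":0,"ay":0,"az":0,"claw":5.3},
    {"tx":0,"ty":0,"tz":0,"ax":0,"ay":0,"az":0,"claw":5.3},
  ],
)

```text
time_s: 43.23
tcp_pos: [0.5385, 0.1171, 0.0709]
ee_rot: [[-0.996, -0.084, 0.001], [-0.084, 0.996, 0.0], [-0.001, 0.0, -1.0]]
wrist_force: [-0.0, -1.1, -2.7]
gripper_width: 0.694
gripper_force: 30.0
```

Run:
```python
from h import *
togo([.5375,.1165,.0655],94.8)
```

```text
t 43.2 tcp [0.5385 0.1171 0.0709] yaw_y 94.8 togo cm [ 0.11 -0.05  0.54] az 0.001 w 0.694 F [-0.  -1.1 -2.7] tilt [0.001 0.   ] j [  29.   24.  -21.    0.  -45. -114.]
```

>>> drive_tool(
  rows=[
    {"tx":0.1,"ty":0,"tz":0.2,"ax":0,"ay":0,"az":0,"claw":5.3},
    {"tx":0,"ty":0,"tz":0.2,"ax":0,"ay":0,"az":0,"claw":5.3},
    {"tx":0,"ty":0,"tz":0.1,"ax":0,"ay":0,"az":0,"claw":5.3},
    {"tx":0,"ty":0,"tz":0,"ax":0,"ay":0,"az":0,"claw":5.3},
    {"tx":0,"ty":0,"tz":0,"ax":0,"ay":0,"az":0,"claw":5.3},
  ],
)

```text
time_s: 43.65
tcp_pos: [0.5374, 0.1167, 0.0662]
ee_rot: [[-0.996, -0.084, 0.0], [-0.084, 0.996, 0.0], [-0.0, 0.0, -1.0]]
wrist_force: [-2.5, 1.1, 3.4]
gripper_width: 0.693
gripper_force: 30.0
```

>>> drive_tool(
  rows=[
    {"tx":0,"ty":0,"tz":0,"ax":0,"ay":0,"az":0,"claw":6.3},
    {"tx":0,"ty":0,"tz":0,"ax":0,"ay":0,"az":0,"claw":7},
    {"tx":0,"ty":0,"tz":0,"ax":0,"ay":0,"az":0,"claw":8.0},
    {"tx":0,"ty":0,"tz":0,"ax":0,"ay":0,"az":0,"claw":8},
    {"tx":0,"ty":0,"tz":0,"ax":0,"ay":0,"az":0,"claw":8},
    {"tx":0,"ty":0,"tz":0,"ax":0,"ay":0,"az":0,"claw":8},
    {"tx":0,"ty":0,"tz":0,"ax":0,"ay":0,"az":0,"claw":8},
    {"tx":0,"ty":0,"tz":-2.5,"ax":0,"ay":0,"az":0,"claw":8},
    {"tx":0,"ty":0,"tz":-3.5,"ax":0,"ay":0,"az":0,"claw":8},
    {"tx":0,"ty":0,"tz":-3.5,"ax":0,"ay":0,"az":0,"claw":8.7},
  ],
)

```text
time_s: 44.48
tcp_pos: [0.5366, 0.1163, 0.1608]
ee_rot: [[-0.996, -0.084, -0.003], [-0.084, 0.996, -0.002], [0.003, -0.001, -1.0]]
wrist_force: [1.1, -0.2, -0.6]
gripper_width: 0.945
gripper_force: 0.0
```

>>> drive_tool(
  rows=[
    {"tx":0,"ty":3.5,"tz":-1.0,"ax":0,"ay":0,"az":0,"claw":8.7},
    {"tx":0,"ty":3.5,"tz":0,"ax":0,"ay":0,"az":0,"claw":8.7},
    {"tx":0,"ty":3.5,"tz":0,"ax":0,"ay":0,"az":0,"claw":8.7},
    {"tx":0,"ty":3.5,"tz":0,"ax":0,"ay":0,"az":0,"claw":8.7},
    {"tx":0,"ty":3.5,"tz":0,"ax":0,"ay":0,"az":0,"claw":8.7},
    {"tx":0,"ty":1.8,"tz":0,"ax":0,"ay":0,"az":0,"claw":8.7},
    {"tx":0,"ty":0,"tz":0,"ax":0,"ay":0,"az":0,"claw":8.7},
    {"tx":0,"ty":0,"tz":0,"ax":0,"ay":0,"az":0,"claw":8.7},
  ],
)

```text
time_s: 45.15
tcp_pos: [0.5207, 0.3094, 0.17]
ee_rot: [[-0.996, -0.085, -0.001], [-0.085, 0.996, -0.001], [0.001, -0.001, -1.0]]
wrist_force: [0.0, -0.0, 0.1]
gripper_width: 1.003
gripper_force: 0.0
```

Run:
```python
from h import *
togo([.5197,.3092,.0541],94.8)
```

```text
t 45.1 tcp [0.5207 0.3094 0.17  ] yaw_y 94.9 togo cm [ 9.000e-02 -1.000e-02  1.159e+01] az 0.002 w 1.003 F [ 0.  -0.   0.1] tilt [-0.001 -0.001] j [  46.   23.   -7.   -0.  -61. -131.]
```

>>> drive_tool(
  rows=[
    {"tx":0.1,"ty":0,"tz":2.0,"ax":0,"ay":0,"az":0,"claw":8.7},
    {"tx":0,"ty":0,"tz":2.5,"ax":0,"ay":0,"az":0,"claw":8.7},
    {"tx":0,"ty":0,"tz":2.5,"ax":0,"ay":0,"az":0,"claw":8.7},
    {"tx":0,"ty":0,"tz":2.3,"ax":0,"ay":0,"az":0,"claw":8.7},
    {"tx":0,"ty":0,"tz":1.6,"ax":0,"ay":0,"az":0,"claw":8.7},
    {"tx":0,"ty":0,"tz":0.7,"ax":0,"ay":0,"az":0,"claw":8.7},
    {"tx":0,"ty":0,"tz":0,"ax":0,"ay":0,"az":0,"claw":8.7},
    {"tx":0,"ty":0,"tz":0,"ax":0,"ay":0,"az":0,"claw":8.7},
  ],
)

```text
time_s: 45.82
tcp_pos: [0.5207, 0.3083, 0.0551]
ee_rot: [[-0.997, -0.083, 0.001], [-0.083, 0.997, -0.0], [-0.001, -0.0, -1.0]]
wrist_force: [0.2, 0.2, 0.8]
gripper_width: 0.998
gripper_force: 0.0
```

>>> drive_tool(
  rows=[
    {"tx":0,"ty":0,"tz":0,"ax":0,"ay":0,"az":0,"claw":4.5},
    {"tx":0,"ty":0,"tz":0,"ax":0,"ay":0,"az":0,"claw":4.5},
    {"tx":0,"ty":0,"tz":0,"ax":0,"ay":0,"az":0,"claw":4.5},
    {"tx":0,"ty":0,"tz":0,"ax":0,"ay":0,"az":0,"claw":4.5},
    {"tx":0,"ty":0,"tz":0,"ax":0,"ay":0,"az":0,"claw":4.5},
    {"tx":0,"ty":0,"tz":0,"ax":0,"ay":0,"az":0,"claw":4.5},
    {"tx":0,"ty":0,"tz":0,"ax":0,"ay":0,"az":0,"claw":4.5},
    {"tx":0,"ty":0,"tz":0,"ax":0,"ay":0,"az":0,"claw":4.5},
    {"tx":0,"ty":0,"tz":0,"ax":0,"ay":0,"az":0,"claw":4.5},
    {"tx":0,"ty":0,"tz":0,"ax":0,"ay":0,"az":0,"claw":4.5},
  ],
)

```text
time_s: 46.65
tcp_pos: [0.5202, 0.3088, 0.0548]
ee_rot: [[-0.996, -0.084, 0.0], [-0.084, 0.996, -0.0], [-0.0, -0.0, -1.0]]
wrist_force: [-0.1, -2.6, 2.9]
gripper_width: 0.613
gripper_force: 30.0
```

>>> drive_tool(
  rows=[
    {"tx":0,"ty":0,"tz":0,"ax":0,"ay":0,"az":0,"claw":4.5},
    {"tx":0,"ty":0,"tz":0,"ax":0,"ay":0,"az":0,"claw":4.5},
    {"tx":0,"ty":0,"tz":0,"ax":0,"ay":0,"az":0,"claw":4.5},
  ],
)

```text
time_s: 46.9
tcp_pos: [0.5202, 0.3088, 0.0548]
ee_rot: [[-0.996, -0.084, 0.0], [-0.084, 0.996, -0.0], [-0.0, -0.0, -1.0]]
wrist_force: [-0.7, -2.3, 3.0]
gripper_width: 0.614
gripper_force: 30.0
```

Run:
```python
from h import *
togo([.5454,.0129,.18],94.8)
```

```text
t 46.9 tcp [0.5202 0.3088 0.0548] yaw_y 94.8 togo cm [ -0.04 -29.7  -12.52] az 0.000 w 0.614 F [-0.7 -2.3  3. ] tilt [ 0. -0.] j [  46.   29.  -14.    0.  -46. -131.]
```

>>> drive_tool(
  rows=[
    {"tx":0,"ty":0,"tz":-0.8,"ax":0,"ay":0,"az":0,"claw":4.5},
    {"tx":0,"ty":0,"tz":-1.8,"ax":0,"ay":0,"az":0,"claw":4.5},
    {"tx":0,"ty":0,"tz":-2.4,"ax":0,"ay":0,"az":0,"claw":4.5},
    {"tx":0,"ty":0,"tz":-2.4,"ax":0,"ay":0,"az":0,"claw":4.5},
    {"tx":0,"ty":0,"tz":-2.4,"ax":0,"ay":0,"az":0,"claw":4.5},
    {"tx":0,"ty":0,"tz":-1.9,"ax":0,"ay":0,"az":0,"claw":4.5},
    {"tx":0,"ty":-0.8,"tz":-0.9,"ax":0,"ay":0,"az":0,"claw":4.5},
    {"tx":0,"ty":-1.6,"tz":0,"ax":0,"ay":0,"az":0,"claw":4.5},
    {"tx":0,"ty":-2.4,"tz":0,"ax":0,"ay":0,"az":0,"claw":4.5},
    {"tx":0,"ty":-2.7,"tz":0,"ax":0,"ay":0,"az":0,"claw":4.5},
  ],
)

```text
time_s: 47.73
tcp_pos: [0.5249, 0.2324, 0.1783]
ee_rot: [[-0.996, -0.084, -0.004], [-0.084, 0.996, -0.002], [0.004, -0.001, -1.0]]
wrist_force: [0.3, -0.3, -3.4]
gripper_width: 0.611
gripper_force: 30.0
```

>>> drive_tool(
  rows=[
    {"tx":0,"ty":-2.8,"tz":0,"ax":0,"ay":0,"az":0,"claw":4.5},
    {"tx":0,"ty":-2.8,"tz":0,"ax":0,"ay":0,"az":0,"claw":4.5},
    {"tx":0,"ty":-2.8,"tz":0,"ax":0,"ay":0,"az":0,"claw":4.5},
    {"tx":0,"ty":-2.8,"tz":0,"ax":0,"ay":0,"az":0,"claw":4.5},
    {"tx":0,"ty":-2.8,"tz":0,"ax":0,"ay":0,"az":0,"claw":4.5},
    {"tx":0,"ty":-2.8,"tz":0,"ax":0,"ay":0,"az":0,"claw":4.5},
    {"tx":0,"ty":-2.5,"tz":0,"ax":0,"ay":0,"az":0,"claw":4.5},
    {"tx":0,"ty":-1.8,"tz":0,"ax":0,"ay":0,"az":0,"claw":4.5},
    {"tx":0,"ty":-0.9,"tz":0,"ax":0,"ay":0,"az":0,"claw":4.5},
    {"tx":0,"ty":0,"tz":0,"ax":0,"ay":0,"az":0,"claw":4.5},
  ],
)

```text
time_s: 48.57
tcp_pos: [0.5432, 0.0123, 0.1787]
ee_rot: [[-0.997, -0.08, -0.004], [-0.08, 0.997, -0.001], [0.004, -0.0, -1.0]]
wrist_force: [0.8, 0.2, -2.9]
gripper_width: 0.612
gripper_force: 30.0
```

Run:
```python
from h import *
togo([.5457,.0129,.0705],94.8)
```

```text
t 48.6 tcp [0.5432 0.0123 0.1787] yaw_y 94.6 togo cm [-0.3   0.04 10.82] az -0.004 w 0.612 F [ 0.8  0.2 -2.9] tilt [-0.004 -0.001] j [  18.   16.  -15.   -0.  -59. -104.]
```

>>> drive_tool(
  rows=[
    {"tx":-0.1,"ty":0,"tz":0.8,"ax":0,"ay":0,"az":0,"claw":4.5},
    {"tx":0,"ty":0,"tz":1.8,"ax":0,"ay":0,"az":0,"claw":4.5},
    {"tx":0,"ty":0,"tz":2.2,"ax":0,"ay":0,"az":0,"claw":4.5},
    {"tx":0,"ty":0,"tz":2.0,"ax":0,"ay":0,"az":0,"claw":4.5},
    {"tx":0,"ty":0,"tz":1.6,"ax":0,"ay":0,"az":0,"claw":4.5},
    {"tx":0,"ty":0,"tz":1.1,"ax":0,"ay":0,"az":0,"claw":4.5},
    {"tx":0,"ty":0,"tz":0.5,"ax":0,"ay":0,"az":0,"claw":4.5},
    {"tx":0,"ty":0,"tz":0.2,"ax":0,"ay":0,"az":0,"claw":4.5},
    {"tx":0,"ty":0,"tz":0,"ax":0,"ay":0,"az":0,"claw":4.5},
    {"tx":0,"ty":0,"tz":0,"ax":0,"ay":0,"az":0,"claw":4.5},
  ],
)

```text
time_s: 49.4
tcp_pos: [0.5463, 0.0155, 0.079]
ee_rot: [[-0.996, -0.084, 0.001], [-0.084, 0.996, 0.0], [-0.001, 0.0, -1.0]]
wrist_force: [-0.7, 0.7, -2.7]
gripper_width: 0.612
gripper_force: 30.0
```

Run:
```python
from h import *
togo([.5457,.0129,.0705],94.8)
```

```text
t 49.4 tcp [0.5463 0.0155 0.079 ] yaw_y 94.8 togo cm [ 0.08 -0.25  0.85] az 0.001 w 0.612 F [-0.7  0.7 -2.7] tilt [0.001 0.   ] j [  19.   23.  -21.    0.  -46. -104.]
```

>>> drive_tool(
  rows=[
    {"tx":0.1,"ty":-0.2,"tz":0.3,"ax":0,"ay":0,"az":0,"claw":4.5},
    {"tx":0,"ty":0,"tz":0.3,"ax":0,"ay":0,"az":0,"claw":4.5},
    {"tx":0,"ty":0,"tz":0.2,"ax":0,"ay":0,"az":0,"claw":4.5},
    {"tx":0,"ty":0,"tz":0,"ax":0,"ay":0,"az":0,"claw":4.5},
    {"tx":0,"ty":0,"tz":0,"ax":0,"ay":0,"az":0,"claw":4.5},
  ],
)

```text
time_s: 49.82
tcp_pos: [0.5452, 0.0129, 0.0709]
ee_rot: [[-0.996, -0.084, 0.001], [-0.084, 0.996, 0.0], [-0.001, 0.0, -1.0]]
wrist_force: [-0.2, -0.1, -2.5]
gripper_width: 0.609
gripper_force: 30.0
```

>>> drive_tool(
  rows=[
    {"tx":0,"ty":0,"tz":0,"ax":0,"ay":0,"az":0,"claw":5.6},
    {"tx":0,"ty":0,"tz":0,"ax":0,"ay":0,"az":0,"claw":6.2},
    {"tx":0,"ty":0,"tz":0,"ax":0,"ay":0,"az":0,"claw":7.4},
    {"tx":0,"ty":0,"tz":0,"ax":0,"ay":0,"az":0,"claw":7.6},
    {"tx":0,"ty":0,"tz":0,"ax":0,"ay":0,"az":0,"claw":7.6},
    {"tx":0,"ty":0,"tz":0,"ax":0,"ay":0,"az":0,"claw":7.6},
    {"tx":0,"ty":0,"tz":0,"ax":0,"ay":0,"az":0,"claw":7.6},
    {"tx":0,"ty":0,"tz":0,"ax":0,"ay":0,"az":0,"claw":7.6},
    {"tx":0,"ty":0,"tz":-2.0,"ax":0,"ay":0,"az":0,"claw":7.6},
    {"tx":0,"ty":0,"tz":-3.0,"ax":0,"ay":0,"az":0,"claw":7.6},
  ],
)

```text
time_s: 50.65
tcp_pos: [0.5426, 0.0124, 0.1182]
ee_rot: [[-0.997, -0.083, -0.008], [-0.083, 0.997, -0.002], [0.008, -0.001, -1.0]]
wrist_force: [0.3, -1.3, -0.4]
gripper_width: 0.875
gripper_force: 0.0
```

>>> drive_tool(
  rows=[
    {"tx":0,"ty":0,"tz":-3.5,"ax":0,"ay":0,"az":0,"claw":7.6},
    {"tx":0,"ty":0,"tz":-3.5,"ax":0,"ay":0,"az":0,"claw":7.6},
    {"tx":0,"ty":0,"tz":-3.5,"ax":0,"ay":0,"az":0,"claw":7.6},
    {"tx":0,"ty":0,"tz":-3.5,"ax":0,"ay":0,"az":0,"claw":7.6},
    {"tx":3.0,"ty":0,"tz":0,"ax":0,"ay":0,"az":0,"claw":7.6},
    {"tx":3.5,"ty":0,"tz":0,"ax":0,"ay":0,"az":0,"claw":7.6},
    {"tx":3.5,"ty":0,"tz":0,"ax":0,"ay":0,"az":0,"claw":7.6},
    {"tx":3.0,"ty":0,"tz":0,"ax":0,"ay":0,"az":0,"claw":7.6},
    {"tx":0,"ty":0,"tz":0,"ax":0,"ay":0,"az":0,"claw":7.6},
    {"tx":0,"ty":0,"tz":0,"ax":0,"ay":0,"az":0,"claw":7.6},
  ],
)

```text
time_s: 51.48
tcp_pos: [0.4145, 0.0019, 0.2613]
ee_rot: [[-0.996, -0.084, 0.002], [-0.084, 0.996, 0.001], [-0.002, 0.001, -1.0]]
wrist_force: [1.1, -0.0, 0.2]
gripper_width: 0.876
gripper_force: 0.0
```

Run:
```python
from chk import *
PP,out=clouds()
for n,P in PP.items(): rack(P,n)
pots(PP,dict(tumbler=((.535,.1145),(.03,.108),.031),vase=((.544,.011),(.04,.095),.027),cup=((.552,-.0875),(.03,.09),.029)))
togo([.544,.01,.2])
b=cv2.resize(out["scene"][100:290,260:400],None,fx=2.4,fy=2.4,interpolation=3);save("fin",b)
```

```text
plaque in rack top 86 [[-0.0026, -0.0736, 0.101], [0.0043, 0.0098, 0.1149], [0.0046, 0.0739, 0.1297]] 0.12995297811813955
plaque in rack top 151 [[-0.0035, -0.0245, 0.147], [0.0013, 0.0019, 0.1774], [0.0045, 0.0242, 0.181]] 0.18211639778342115
plaque in rack scene 256 [[-0.0024, -0.0736, 0.1008], [0.0023, 0.0068, 0.1155], [0.0058, 0.0743, 0.129]] 0.1299602409857673
plaque in rack scene 142 [[-0.0058, -0.026, 0.1469], [0.0017, 0.0008, 0.1657], [0.0051, 0.0259, 0.1799]] 0.18124668477103292
tumbler top [0.5336 0.1148] 455
tumbler scene [0.5357 0.1185] 719
vase top [0.5457 0.0137] 49
vase scene [0.5438 0.0126] 230
cup top [ 0.5481 -0.0852] 360
cup scene [ 0.551  -0.0852] 481
t 51.6 tcp [0.4161 0.0023 0.261 ] yaw_y 94.8 togo cm [-12.8   -0.3    6.12]  w 0.876 F [ 0.2 -0.1  0.4] tilt [0.001 0.   ] j [  23.   -1.  -23.    0.  -68. -108.]
```

View pics/fin.png

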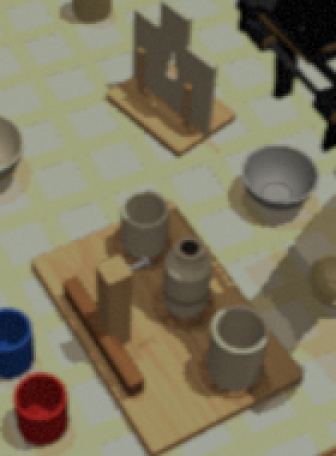

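The final crop shows the plaque upright in the rack at (175,70) and the pots upright on their coasters: cup (145,225), vase (188,280), tumbler (238,345). Each is within about 4 mm of its start position. The arm is clear, so I'm handing in.

```bash
python3 -c "
from station import finish_job
print(finish_job())"
```

```text
the job is handed in; nothing more can be done
None
```

The job is handed in: the plaque stands fully down and centred in the rack slot, and my last camera check showed all three pots upright on their own coasters, each within about 4 mm of where it started (no verdict was returned).

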